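Slot the imaging plate into its bench clamp and pump the clamp tight

TASK

Lift the grey imaging plate out of its low desk stand, slide it down into the slot of the bench clamp until it sits fully home, and let go of it. Then pump the clamp's ratchet trigger - squeeze it towards the fixed grip, let it spring back, squeeze again - until the round jaw presses the plate firmly but without crushing it, touching the jaw and its bar only by way of the trigger, and finish while you are still squeezing the trigger with the jaw pressed on the plate: do not let go at the end. Leave the other things on the worktop where they are.

Things in the scene. Friction and masses are not known exactly. Their poses are not given: they have to be found in the camera images.
- plate: the imaging plate: a stiff grey slab with a white panel on both faces, 12 mm thick (its x), 110 mm wide (its y), 150 mm tall (its z), 0.25 kg, edges rounded 2.5 mm; half a turn about z gives the same plate. Origin: centre of its underside. It starts upright in the stand; pinch it across its thickness at the middle of its top edge. More than 60 N from the jaw crushes it
- stand: low grey desk stand fixed to the worktop, 70 x 140 mm, 28 mm high, in which the plate stands at the start. Origin under its middle; x along the plate's thickness. Its loose slot is 19 mm wide along x, 118 mm along y, its floor 8 mm above the worktop, so 130 mm of the plate stand free above it
- clamp: the bench clamp, grey, fixed to the worktop, 260 mm long (x from -90 mm at the trigger end to +170 mm at the slot end), 140 mm wide at the slot. Origin: on the worktop under the fixed grip; x points level from the trigger past the fixed grip to the slot; z up. In order along x: trigger (x = -31 mm), fixed grip (x = 0), jaw, slot (x = +130 mm)
- slot (a point): middle of the slot's floor, 10 mm above the worktop, axes as the clamp's. The plate stands in it with its thickness along x. The slot is 16 mm wide along x and 116 mm along y (plate 12 and 110): two U-shaped aluminium side guides and a back fence on the +x side, 95 mm high, and above them flared lips up to 107 mm over the worktop that open the mouth by about 5 mm on every side
- handle_grip (a point): centre of the fixed upright grip, 130 mm above the worktop, axes as the clamp's. It is 14 mm thick (x), 28 mm wide (y), its top 152 mm above the worktop, on a post of the same thickness. The ratchet bar runs level through it and the trigger, its teeth up to 94 mm above the worktop: keep the fingertips above 98 mm
- trigger_grip (a point): centre of the black upper part of the trigger, 130 mm above the worktop; moves with the trigger. It is 10 mm thick (x), 26 mm wide (y), its top 148 mm above the worktop. At this height fixed grip and trigger measure 52 mm over their outer faces at rest and 34 mm fully squeezed; take both between the fingers from above. Only the trigger moves, the grip does not give
- trigger (a joint): angle of the trigger about its pivot, 20 mm above the worktop: 0 at rest, 0.165 rad fully squeezed (18 mm at trigger_grip, towards the fixed grip). A spring returns it when let go; it resists with about 4 N at rest to 6.5 N fully squeezed, at trigger_grip
- jaw (a joint): travel of jaw and bar along the clamp's x towards the slot, 0 to 0.052 m; starts at 0.010 to 0.026. Squeezing drives it on by its 9 mm teeth, after some play: 9 mm for a full squeeze (2 to 10 mm for the first); when the trigger returns the jaw stays. A push of F newton on the trigger presses the jaw on the plate with about 1.2 x F - 6 newton: 12 to 35 N is right
- jaw_face (a point): centre of the flat front of the round jaw (32 mm across), 85 mm above the worktop; moves with the jaw, axes as the clamp's. It lies 83.5 mm + jaw from the clamp's origin along x. The near face of a plate in the slot lies at 122 to 126 mm; the jaw pushes the plate back against the fence
- tape_white: bystander: white tape roll lying flat, 66 mm across, 25 mm high; origin under its middle
- gauze_box_a: bystander: gauze carton, 64 x 106 x 45 mm; origin under its middle
- strip_pot: bystander: small test-strip pot, 32 x 28 mm, 49 mm high; origin under its middle
- glucometer: bystander: glucose meter lying flat, 97 x 51 x 20 mm; origin under its middle
- thermometer: bystander: digital thermometer lying flat, 19 x 138 x 10 mm; origin under its middle
Not all that is in view belongs to the job. There is more than one size of the plate; the job needs the larger.

How it is judged:
By the outcome, as a careful person would: the job done as asked, in the order asked, and still so for the second after the job is handed in, while the arm keeps its last pose, push and grip.
It also fails if it takes over 61 s, if anything falls off the work surface, if the arm or the gripper's body presses on something with over 40 N, if the wrist force passes 120 N, or if a joint passes its speed limit or range.

ROBOT

A 6-joint arm with a two-finger parallel gripper is mounted at the origin on a cart in front of the work surface, level with it; the furniture and walls round the work are solid. World frame = base frame: x ahead of the robot, y to its left, z up, the work surface at z = 0. Lengths are in m, angles in degrees, forces in N, time in s.
With the tool pointing down it reaches from about 0.25 to 0.725 m from the base axis. Payload 9.7 kg.
Tool frame: the origin (TCP) lies on the centre line of the jaws, within the pads' length; the fingertips stand 19 mm ahead of it and the grasp point (between the pads) is the TCP; z points along the fingers, y is the direction in which the jaws open and shut (so a half turn about z gives the same grasp; the last joint's range is limited). The gripper opens to 85 mm and grips with 20 to 120 N. Pads are 22 mm wide; open, the fingers measure 114 mm over their backs; the gripper's body (76 mm by 85 mm) begins 54 mm behind the grasp point. The pads swing forward as they close: fully open they stand 13 mm farther back than shut.
Start: joints at [68.583, 4.979, 10.078, 95.1, 0, 90], TCP at [0.201, 0.512, 0.25] pointing down, gripper open.
Joint ranges: [-179.16, 179.16], [-48.56, 103.87], [-65.8, 70.77], [-126.05, 130.52], [-82.76, 87.17], [-180, 180]. Speed limits (degrees/s): [127.2, 127.2, 147.25, 180, 180, 180].

INTERFACE

Orientations are given as [roll, pitch, yaw] about the fixed x, y, z axes, in that order (R = Rz(yaw) Ry(pitch) Rx(roll)).
In Python, from workcell import bot gives the robot as it stands.
- The arm moves only by the tool servo_tool, never from a script. Its argument "motion" is a list that holds one entry, the list of rows, each a list of 6 numbers: the shift along the tool's x, y, z in mm, then the turn, a rotation vector about the tool's x, y, z in rad. A call has 1 to 5 rows; each row shifts and turns the commanded pose from where the row before left it, along the tool's axes as they then stand; what a row does not reach is not made up. A row lasts 1/10 s, in which the tool goes at most 50 mm and 8.59 degrees, less where a joint would pass 70% of its speed; a pose out of reach is approached as far as the arm can. A call is refused whole if a number of a shift passes 50 or a number of a turn 0.15, either way. A call with a gripper value outside its range is refused whole. "gripper" is the finger opening in mm, from 0 to 85.4, set as the call begins (left out, the last holds). The fingers move at their own pace and stop on an object; "newtons" is the grip in N (left out, the last holds). Time passes only in rows, so rows that do not move let the fingers close. It gives the time, the measured TCP pose, the force and the opening at its end, in the units of the state.
- bot.get_obs(): the state, without advancing time (a new reading comes with each control period).
- bot.camera(name): name is "side" or "top"; returns a dict with "color" (384x512x3 uint8, red, green, blue), "fx", "fy", "cx", "cy" (pixels), "k1" (the pictures are not rectified: a ray, as slopes to the right and down, at radius r is drawn at 1 + k1 r^2 times it, then the intrinsics apply), "R" (3x3) and "t" (3): a world point X has camera coordinates R X + t. Camera axes: x right, y down, z forward; pixel columns grow to the right and rows downward; lengths in m; the calibration is good to about 2 mm. A picture is of the moment at which its call begins. There is no depth.
- bot.job_done(): hands the job in, once; it reports no verdict.
Trained networks look in a picture, given as the dict that the camera call returned (one of the last four; its "shot" number tells which), for a name from the list of things; names that differ only in an ending like _2 or _b are one class to them, and where a whole thing is asked for, a point or a joint stands for the part that bears it (a point fixed in the world has none). Each returns a list of dicts, best first, with "confidence" (0 to 1); they miss things now and then, are a little off and sometimes report something else, mostly with a low value. They report only what shows in the picture. A call takes as long as a camera call. They do not tell look-alikes from the thing itself.
- bot.look_for(picture, label): "rect" ([left, top, width, height] in pixels, round what is visible of it).
The state is a dict: "time": time; "q": joint angles; "qd": joint speeds; "joint_efforts": joint torques, N m; "ee_pos": TCP position; "tcp_rot": TCP orientation; "wrist_force": force on the tool from outside, world axes, zero at the start; "torque": the same for the moment, N m; "opening": finger opening in m.
Only numpy, scipy, OpenCV 4.12 (cv2) and the standard library are available. Lean on these libraries where they do the work, as an engineer would, in place of code of your own. Each camera call takes 0.05 s, during which the arm holds its last target.

## Working session

There is one attempt and no reset: what is moved stays moved. The work goes in short steps, Python scripts to look and compute and a tool call to move; the robot and the scene stay as the last step left them, time stands still between calls to the robot, and variables do not carry over. Pictures are saved under pics/ and viewed, and the job is handed in when it is done.

Besides the shell and the picture viewer there is one more tool, called after "Call:" as a command line: name --argument value ..., lists and objects as JSON in quotes. servo_tool: Moves the arm, as the interface text tells. Its arguments: {"type":"object","properties":{"motion":{"type":"array","items":{"type":"array","items":{"type":"array","items":{"type":"number"}}}},"gripper":{"type":"number"},"newtons":{"type":"number"}},"required":["motion"]}

```bash
mkdir -p pics; ls
cat > h.py <<'E'
import numpy as np, cv2, pickle
from workcell import bot
def shot(name,tag):
    c=bot.camera(name); cv2.imwrite(f'pics/{tag}.png',c['color'][:,:,::-1]); pickle.dump(c,open(f'pics/{tag}.pkl','wb')); return c
def load(tag): return pickle.load(open(f'pics/{tag}.pkl','rb'))
def K(c): return np.array([[c['fx'],0,c['cx']],[0,c['fy'],c['cy']],[0,0,1.]])
def proj(c,X):
    X=np.atleast_2d(X).astype(float); R=np.array(c['R']);
    p,_=cv2.projectPoints(X,cv2.Rodrigues(R)[0],np.array(c['t'],float),K(c),np.array([c['k1'],0,0,0.])); return p.reshape(-1,2)
def ray(c,uv):
    u=cv2.undistortPoints(np.array([[uv]],float),K(c),np.array([c['k1'],0,0,0.])).ravel()
    R=np.array(c['R']);t=np.array(c['t']); return -R.T@t, R.T@np.array([u[0],u[1],1.])
def atz(c,uv,z):
    o,d=ray(c,uv); return o+d*(z-o[2])/d[2]
E
python3 - <<'E'
from h import *
for n in ('side','top'):
    c=shot(n,n+'0'); print(n,c['fx'],c['k1'],(-np.array(c['R']).T@c['t']).round(3))
    for l in ['plate','stand','clamp','handle_grip','trigger','jaw','tape_white','gauze_box_a','strip_pot','glucometer','thermometer']:
        print(l,[(np.round(d['rect']).astype(int).tolist(),round(d['confidence'],2)) for d in bot.look_for(c,l)][:3])
print(bot.get_obs())
E
```

```text
pics
side 460.2805631814478 0.05028688500600426 [ 0.026 -0.531  0.765]
plate [([203, 134, 36, 60], 0.84), ([232, 179, 34, 39], 0.79)]
stand [([198, 176, 48, 32], 0.78)]
clamp [([236, 202, 101, 111], 0.96)]
handle_grip [([234, 200, 103, 112], 0.84)]
trigger [([306, 241, 17, 42], 0.89), ([198, 173, 45, 33], 0.65), ([160, 189, 26, 27], 0.24)]
jaw [([268, 219, 58, 54], 0.91)]
tape_white [([363, 254, 30, 22], 0.6)]
gauze_box_a [([198, 141, 19, 19], 0.68)]
strip_pot [([290, 172, 10, 23], 0.49)]
glucometer [([161, 185, 24, 31], 0.76)]
thermometer [([185, 225, 22, 34], 0.62)]
top 364.07322695540387 -0.09240180271082273 [0.421 0.248 1.046]
plate [([187, 164, 24, 43], 0.81), ([236, 172, 23, 22], 0.5)]
stand [([189, 161, 34, 53], 0.81)]
clamp [([275, 167, 90, 54], 0.85)]
handle_grip [([274, 170, 92, 51], 0.61)]
trigger [([133, 158, 41, 22], 0.32), ([344, 124, 22, 23], 0.19)]
jaw [([300, 188, 61, 11], 0.66)]
tape_white [([342, 123, 24, 26], 0.6)]
gauze_box_a [([135, 153, 41, 28], 0.7)]
strip_pot [([229, 121, 11, 14], 0.53)]
glucometer [([176, 231, 39, 20], 0.83)]
thermometer [([234, 243, 45, 3], 0.59)]
{'time': 1.2, 'q': array([6.85836687e+01, 4.97737600e+00, 1.00772168e+01, 9.50982103e+01,
       2.72420202e-03, 8.99997574e+01]), 'qd': array([-0.00158829, -0.00054195, -0.01042433,  0.07373133,  0.02595367,
        0.11048577]), 'joint_efforts': array([ 1.94750382e-04, -5.20107865e+01,  4.64856935e+01,  1.86144105e-03,
        4.32047989e-05, -7.30361052e-06]), 'ee_pos': array([0.20081561, 0.51202605, 0.25028984]), 'tcp_rot': array([ 1.79998369e+02, -2.72419511e-03,  1.58583911e+02]), 'wrist_force': array([-0.28339836, -0.46914107, -0.63127425]), 'torque': array([-0.01861932, -0.01780035, -0.02752655]), 'opening': 0.08539121936826177}
```

Run:
```python
from h import *
a=load('side0')['color'][110:340,130:410,::-1]; b=load('top0')['color'][100:270,120:390,::-1]
cv2.imwrite('pics/a.png',cv2.resize(a,None,fx=2.6,fy=2.6,interpolation=cv2.INTER_CUBIC))
cv2.imwrite('pics/b.png',cv2.resize(b,None,fx=2.9,fy=2.9,interpolation=cv2.INTER_CUBIC))
```

```text
(no output)
```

View pics/a.png

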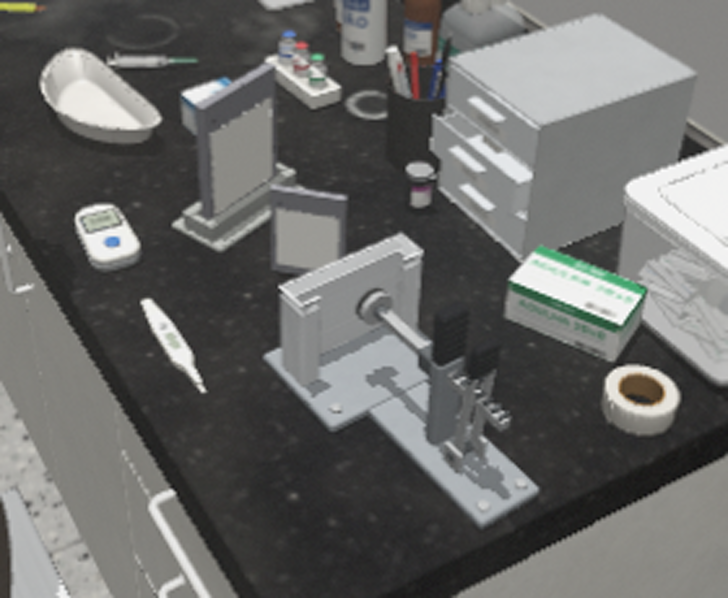

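View pics/b.png

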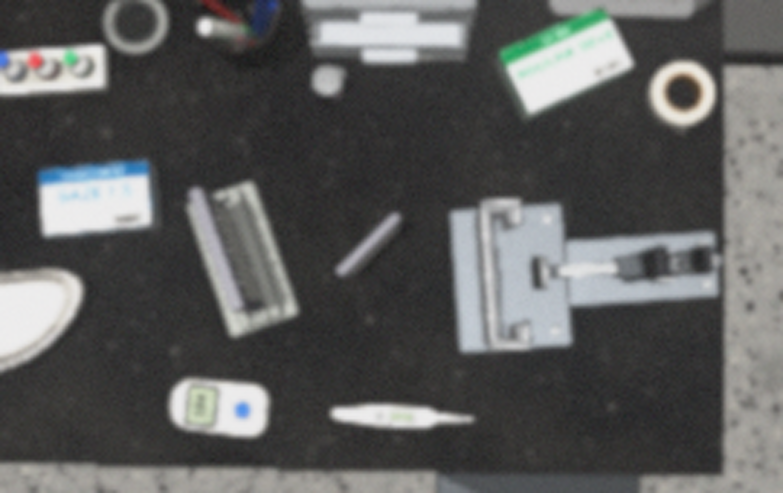

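```bash
python3 - <<'E'
from h import *
t=load('top0'); s=load('side0')
T=lambda u,v,z: atz(t,(120+u/2.9,100+v/2.9),z).round(4)
S=lambda u,v,z: atz(s,(130+u/2.6,110+v/2.6),z).round(4)
print('clamp base z=.008')
for p in [(449,211),(563,204),(572,345),(461,353),(714,232),(719,295)]: print(T(*p,.008))
print('side base')
for p in [(265,357),(335,429),(487,525),(538,490)]: print(S(*p,.008))
print('plate top z=.158')
for p in [(191,190),(203,188),(233,310),(243,308)]: print(T(*p,.158))
for p in [(199,102),(210,108),(272,67),(262,69)]: print('s',S(*p,.158))
print('stand z=.028')
for p in [(187,200),(252,181),(299,313),(234,336)]: print(T(*p,.028))
for p in [(222,245),(173,222),(297,172)]: print('s',S(*p,.028))
print('grip top .152', T(655,253,.152),'trig .148',T(700,253,.148), S(451,314,.152),S(485,351,.148))
E
python3 - <<'E'
import sys; sys.path.insert(0,'.')
from h import *
import os
os.chdir('.')
t=load('top0'); s=load('side0')
for nm,c,(x0,y0,w,h),f in [('c1',t,(178,150,60,75),8),('c2',t,(270,160,100,70),8),('c3',s,(190,125,75,90),6.5),('c4',s,(228,195,120,120),5)]:
    cv2.imwrite(f'pics/{nm}.png',cv2.resize(c['color'][y0:y0+h,x0:x0+w,::-1],None,fx=f,fy=f,interpolation=cv2.INTER_CUBIC))
E
```

```text
clamp base z=.008
[0.5293 0.1992 0.008 ]
[0.5378 0.0864 0.008 ]
[0.3988 0.0769 0.008 ]
[0.3896 0.186  0.008 ]
[ 0.5121 -0.0645  0.008 ]
[ 0.4496 -0.0693  0.008 ]
side base
[0.3916 0.1803 0.008 ]
[0.4017 0.0727 0.008 ]
[ 0.4536 -0.0735  0.008 ]
[ 0.5106 -0.0656  0.008 ]
plate top z=.158
[0.5288 0.4255 0.158 ]
[0.5307 0.4153 0.158 ]
[0.4275 0.3873 0.158 ]
[0.4293 0.3789 0.158 ]
s [0.4316 0.3854 0.158 ]
s [0.4361 0.3703 0.158 ]
s [0.5256 0.4109 0.158 ]
s [0.5149 0.4123 0.158 ]
stand z=.028
[0.5348 0.4552 0.028 ]
[0.5541 0.392  0.028 ]
[0.4265 0.3437 0.028 ]
[0.4034 0.4063 0.028 ]
s [0.4205 0.3245 0.028 ]
s [0.3941 0.3829 0.028 ]
s [0.548  0.3992 0.028 ]
grip top .152 [0.4808 0.0298 0.152 ] trig .148 [ 0.4816 -0.0102  0.148 ] [0.4695 0.0164 0.152 ] [ 0.4704 -0.0269  0.148 ]
```

View pics/c1.png

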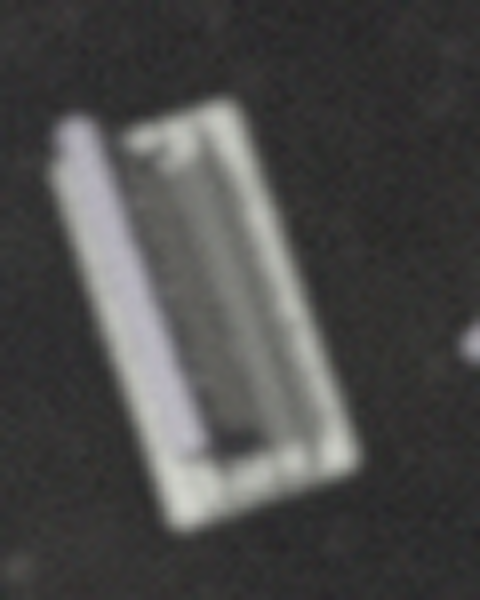

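View pics/c2.png

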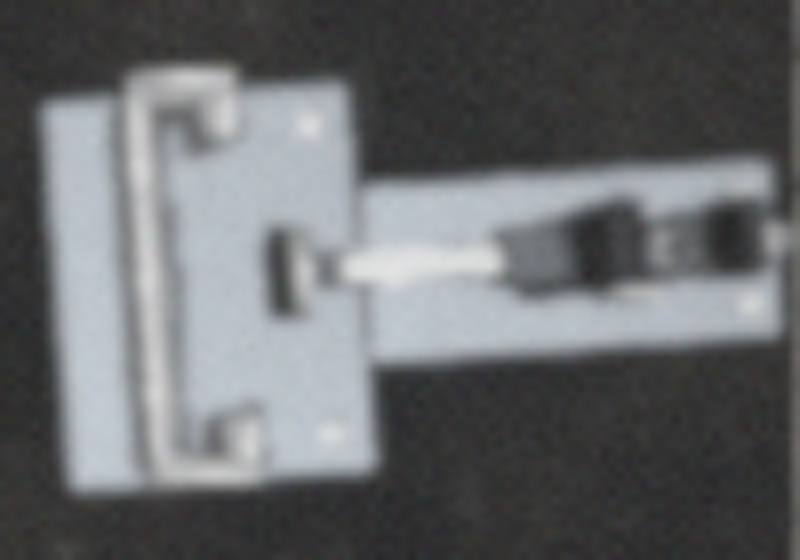

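View pics/c3.png

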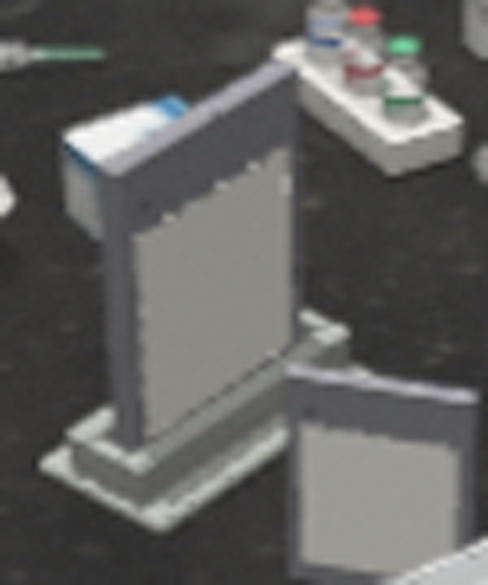

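View pics/c4.png

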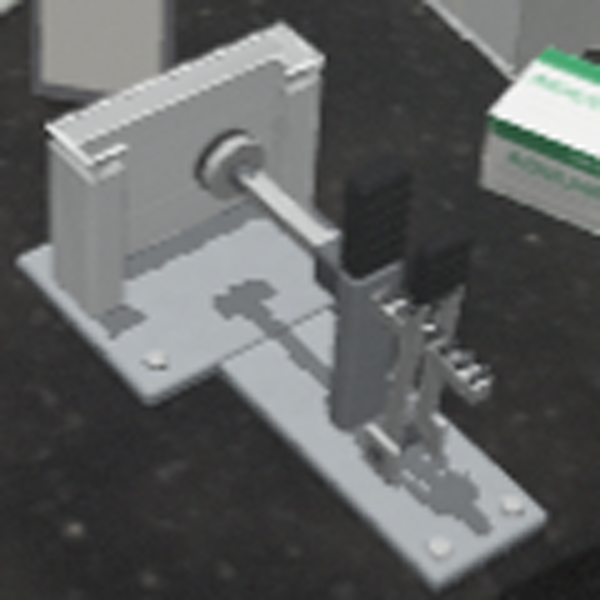

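```bash
cat > fit.py <<'E'
from h import *
from scipy.optimize import least_squares
t=load('top0'); s=load('side0')
def Rz(a): return np.array([[np.cos(a),-np.sin(a),0],[np.sin(a),np.cos(a),0],[0,0,1]])
def fit(obs,p0,cams,nz=0,show=1):
    def f(p):
        r=[]
        for cam,uv,X in obs:
            X=np.array([p[3] if isinstance(q,str) else q for q in X],float)
            W=Rz(p[2])@X+[p[0],p[1],0]
            r.append(proj(cams[cam],W)[0]-uv)
        return np.ravel(r)
    o=least_squares(f,p0,loss='soft_l1')
    if show:
        print(np.r_[o.x[:2],np.degrees(o.x[2]),o.x[3:]].round(4)); print(f(o.x).reshape(-1,2).round(1).tolist())
    return o.x
E
python3 - <<'E'
from fit import *
cams={'t':t,'s':s}
t2=lambda u,v:(270+(u+.5)/8-.5,160+(v+.5)/8-.5)
s4=lambda u,v:(228+(u+.5)/5-.5,195+(v+.5)/5-.5)
def clampobs(zb):
  hw=.032
  return [('t',t2(38,103),(.17,-.07,zb)),('t',t2(68,493),(.17,.07,zb)),
  ('t',t2(618,243),(0,0,.152)),
  ('s',s4(18,260),(.17,.07,zb)),('s',s4(380,162),(0,0,.152)),]
for ext in (0,1):
  o=clampobs('z' )
  # narrow-end midpoint at x=-.09
  o+=[('t',t2(777,248),(-.09,0,'z')),('s',s4(492,552),(-.09,0,'z'))]
  # in-board y sign: try both
  for sg in (1,-1):
    oo=[(c,uv,(X[0],sg*X[1],X[2])) for c,uv,X in o]
    fit(oo,[.48,.02,1.6,.008],cams)
  break
# plate
t1=lambda u,v:(178+(u+.5)/8-.5,150+(v+.5)/8-.5)
s3=lambda u,v:(190+(u+.5)/6.5-.5,125+(v+.5)/6.5-.5)
z=.158
# plate axes: x thickness toward camera(-y world side), y along width
o=[('t',t1(75,120),(0,.055,'z')),('t',t1(193,448),(0,-.055,'z')),
 ('s',s3(112,175),(0,-.055,'z')),('s',s3(289,63),(0,.055,'z')),('s',s3(200,117),(0,0,'z'))]
fit(o,[.47,.4,-.3,.158],cams)
for name in 'ts': fit([q for q in o if q[0]==name]+[('t',t1(134,284),(0,0,'z'))]*(name=='t'),[.47,.4,-.3],cams) if 0 else None
for name in 'ts':
  oo=[(c,uv,(X[0],X[1],.158)) for c,uv,X in o if c==name]; print(name); fit(oo,[.47,.4,-.3],cams)
E
```

```text
[4.75300e-01 2.47000e-02 9.46513e+01 3.60000e-03]
[[0.2, -0.2], [-0.1, -0.3], [1.1, -0.4], [-0.8, -0.0], [-0.2, 0.5], [-0.7, -0.2], [-0.1, -0.1]]
[ 4.564000e-01  2.830000e-02  1.222332e+02 -2.880000e-02]
[[21.0, 77.4], [-7.7, -12.0], [-0.3, 7.2], [7.3, -0.2], [-8.9, 2.5], [-9.7, -7.0], [1.5, 0.3]]
[  0.4812   0.4045 -68.0187   0.1531]
[[-0.5, -0.1], [0.3, 0.3], [-0.4, -0.2], [0.2, 0.2], [0.4, 0.1]]
t
[  0.481    0.4035 -68.8812]
[[-0.2, -0.4], [0.2, 0.4]]
s
[  0.4775   0.3973 -66.5065]
[[-0.2, 0.0], [-0.1, -0.1], [0.3, 0.0]]
```

Call:
servo_tool --motion '[[[0, 0, 0, 0, 0, -0.14], [0, 0, 0, 0, 0, -0.14]]]'

```text
time: 1.4
ee_pos: [0.2008, 0.512, 0.2503]
tcp_rot: [180.0, 0.0, 174.9]
wrist_force: [-0.2, 0.8, -0.1]
opening: 0.0855
```

```bash
cat > plan.py <<'E'
from h import *
def plan(target,yaw,n,settle=0,dec=1):
    """vertical tool. print rows; target xyz m, yaw deg"""
    o=bot.get_obs(); p=np.array(o['ee_pos'])*1000; y=o['tcp_rot'][2]; T=np.array(target)*1000
    d=(yaw-y+180)%360-180; step=round(-np.radians(d)/n,3); rows=[]
    for i in range(n):
        a=np.radians(y); rem=(T-p)/(n-i)
        tx=np.array([np.cos(a),np.sin(a),0]);ty=np.array([np.sin(a),-np.cos(a),0])
        r=[round(float(rem@tx),dec),round(float(rem@ty),dec),round(float(-rem[2]),dec),0,0,step]; rows.append(r)
        p=p+r[0]*tx+r[1]*ty+np.array([0,0,-r[2]]); y-=np.degrees(step)
    print('t',round(o['time'],2),'pos',o['ee_pos'].round(4),'rpy',o['tcp_rot'].round(2),'q',o['q'].round(1),'F',o['wrist_force'].round(1),'open',round(o['opening']*1000,1))
    for i in range(0,n,5): print(rows[i:i+5])
    print('end',p.round(1),round(y,2))
E
python3 -c "
from plan import *
plan([.48,.402,.25],-158,10)
plan([.48,.402,.25],22,15)"
```

```text
t 1.4 pos [0.2008 0.512  0.2503] rpy [180.     0.   174.94] q [68.6  5.  10.1 95.1 -0.  73.6] F [-0.2  0.8 -0.1] open 85.5
[[-28.8, -8.5, 0.0, 0, 0, np.float64(-0.047)], [-28.3, -9.8, 0.0, 0, 0, np.float64(-0.047)], [-27.9, -11.2, 0.0, 0, 0, np.float64(-0.047)], [-27.3, -12.5, 0.0, 0, 0, np.float64(-0.047)], [-26.7, -13.7, 0.0, 0, 0, np.float64(-0.047)]]
[[-26.0, -15.0, 0.1, 0, 0, np.float64(-0.047)], [-25.3, -16.2, 0.0, 0, 0, np.float64(-0.047)], [-24.5, -17.3, 0.1, 0, 0, np.float64(-0.047)], [-23.6, -18.4, 0.0, 0, 0, np.float64(-0.047)], [-22.7, -19.6, 0.1, 0, 0, np.float64(-0.047)]]
end [480. 402. 250.] 201.87
t 1.4 pos [0.2008 0.512  0.2503] rpy [180.     0.   174.94] q [68.6  5.  10.1 95.1 -0.  73.6] F [-0.2  0.8 -0.1] open 85.5
[[-19.2, -5.7, 0.0, 0, 0, np.float64(0.178)], [-19.9, -2.2, 0.0, 0, 0, np.float64(0.178)], [-20.0, 1.4, 0.0, 0, 0, np.float64(0.178)], [-19.4, 4.9, 0.0, 0, 0, np.float64(0.178)], [-18.2, 8.2, 0.0, 0, 0, np.float64(0.178)]]
[[-16.5, 11.3, 0.0, 0, 0, np.float64(0.178)], [-14.2, 14.1, 0.0, 0, 0, np.float64(0.178)], [-11.5, 16.4, 0.0, 0, 0, np.float64(0.178)], [-8.4, 18.1, 0.0, 0, 0, np.float64(0.178)], [-5.0, 19.4, 0.0, 0, 0, np.float64(0.178)]]
[[-1.6, 19.9, 0.1, 0, 0, np.float64(0.178)], [2.0, 19.9, 0.0, 0, 0, np.float64(0.178)], [5.5, 19.2, 0.1, 0, 0, np.float64(0.178)], [8.8, 18.0, 0.0, 0, 0, np.float64(0.178)], [11.9, 16.1, 0.1, 0, 0, np.float64(0.178)]]
end [480. 402. 250.] 21.96
```

Call:
servo_tool --motion '[[[-28.8, -8.5, 0, 0, 0, -0.047], [-28.3, -9.8, 0, 0, 0, -0.047], [-27.9, -11.2, 0, 0, 0, -0.047], [-27.3, -12.5, 0, 0, 0, -0.047], [-26.7, -13.7, 0, 0, 0, -0.047]]]' --gripper 60

```text
time: 1.9
ee_pos: [0.3412, 0.4557, 0.2503]
tcp_rot: [180.0, 0.0, -171.8]
wrist_force: [-0.3, 0.7, 0.2]
opening: 0.0599
```

Call:
servo_tool --motion '[[[-26, -15, 0, 0, 0, -0.047], [-25.3, -16.2, 0, 0, 0, -0.047], [-24.5, -17.3, 0, 0, 0, -0.047], [-23.6, -18.4, 0, 0, 0, -0.047], [-22.7, -19.6, 0, 0, 0, -0.047]]]'

```text
time: 2.4
ee_pos: [0.4805, 0.3998, 0.2503]
tcp_rot: [180.0, 0.0, -158.3]
wrist_force: [0.5, 0.0, -0.5]
opening: 0.0601
```

Call:
servo_tool --motion '[[[0, 0, 20, 0, 0, 0], [0, 0, 20, 0, 0, 0], [0, 0, 0, 0, 0, 0]]]'

```text
time: 2.7
ee_pos: [0.4789, 0.3996, 0.2073]
tcp_rot: [-179.9, -0.2, -158.5]
wrist_force: [-0.7, 0.2, 1.2]
opening: 0.0599
```

Run:
```python
from h import *
print(bot.get_obs()['ee_pos'],bot.get_obs()['tcp_rot'])
for n,r in (('side',(180,90,110,130)),('top',(160,130,110,100))):
    c=shot(n,n+'1'); x,y,w,h=r
    im=cv2.resize(c['color'][y:y+h,x:x+w,::-1],None,fx=4.5 if n=='side' else 6,fy=4.5 if n=='side' else 6,interpolation=cv2.INTER_CUBIC)
    cv2.imwrite(f'pics/{n}1c.png',im)
```

```text
[0.4788867  0.39959449 0.20727358] [-179.91834397   -0.24854666 -158.47710909]
```

View pics/side1c.png

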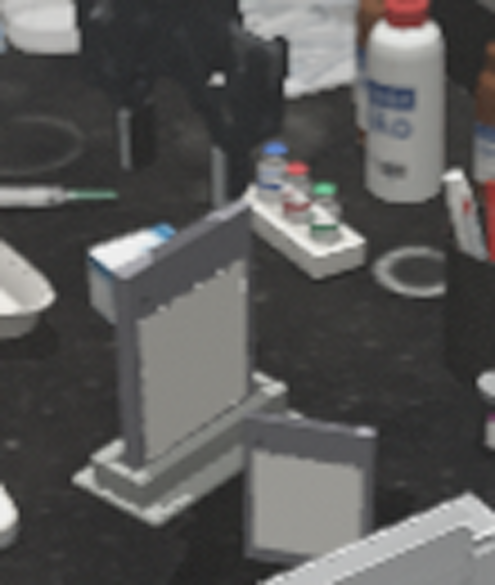

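View pics/top1c.png

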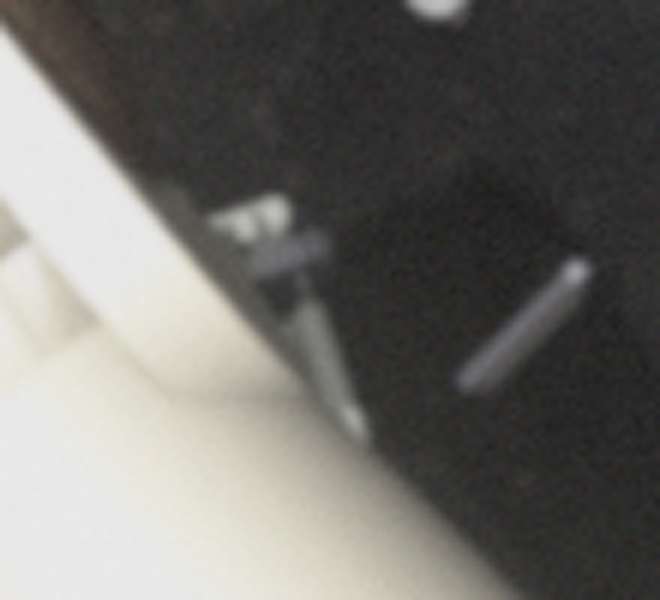

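Run:
```python
from h import *
s=load('side1');t=load('top1'); o=bot.get_obs(); p=np.array(o['ee_pos']);a=np.radians(o['tcp_rot'][2]); ty=np.array([np.sin(a),-np.cos(a),0])
for tip in (.019,.013):
  for sg in (1,-1):
    for k in (0,.033):
      X=p+ty*sg*(.03)+[0,0,-tip+k]
      u=proj(s,X)[0]; print(tip,sg,k,((u-[180,90])*4.5).round(0),((proj(t,X)[0]-[160,130])*6).round(0))
# plate top corners proj from fits
for nm,(x,y,yw) in {'joint':(.4812,.4045,-68),'side':(.4775,.3973,-66.5)}.items():
  a=np.radians(yw); w=np.array([-np.sin(a),np.cos(a),0])
  for sg in (1,-1):
    print(nm,((proj(s,np.array([x,y,.158])+w*sg*.055)[0]-[180,90])*4.5).round(0))
```

```text
0.019 1 0 [142. 166.] [128. 356.]
0.019 1 0.033 [139. 113.] [110. 351.]
0.019 -1 0 [222. 199.] [270. 302.]
0.019 -1 0.033 [220. 146.] [257. 295.]
0.013 1 0 [141. 156.] [124. 355.]
0.013 1 0.033 [139. 104.] [106. 350.]
0.013 -1 0 [221. 189.] [267. 300.]
0.013 -1 0.033 [220. 136.] [255. 293.]
joint [244. 193.]
joint [118. 268.]
side [242. 199.]
side [120. 277.]
```

Call:
servo_tool --motion '[[[0, 0, 22, 0, 0, 0], [0, 0, 22, 0, 0, 0], [0, 0, 20, 0, 0, 0], [0, 0, 0, 0, 0, 0], [0, 0, 0, 0, 0, 0]]]'

```text
time: 3.3
ee_pos: [0.4794, 0.4008, 0.1478]
tcp_rot: [180.0, 0.1, -158.4]
wrist_force: [0.0, 0.3, 0.4]
opening: 0.0602
```

Run:
```python
from h import *
print(bot.get_obs()['ee_pos'],bot.get_obs()['tcp_rot'],bot.get_obs()['wrist_force'])
c=shot('side','side2'); x,y,w,h=185,100,75,85
im=cv2.resize(c['color'][y:y+h,x:x+w,::-1],None,fx=7,fy=7,interpolation=cv2.INTER_CUBIC)
im=(255*(im/255.)**.6).astype(np.uint8)
cv2.imwrite('pics/side2c.png',im)
```

```text
[0.47943163 0.40076643 0.14780085] [ 1.79979895e+02  6.02855802e-02 -1.58428055e+02] [0.01912201 0.2629785  0.4107751 ]
```

View pics/side2c.png

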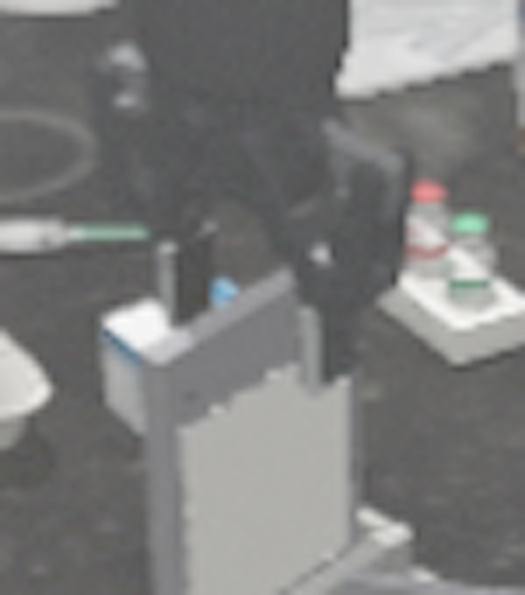

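Run:
```python
from h import *
s=load('side2'); o=bot.get_obs(); p=np.array(o['ee_pos']);a=np.radians(o['tcp_rot'][2]); ty=np.array([np.sin(a),-np.cos(a),0]);tx=np.array([np.cos(a),np.sin(a),0])
C=lambda X:((proj(s,X)[0]-[185,100]+.5)*7-.5).round(0)
for off in (.011,0,-.011):
  print(off,[C(p+tx*off+ty*y+[0,0,-.019]) for y in (.03,.04,-.03,-.04)], 'mid',C(p+tx*off+[0,0,-.019]))
print('axis at .158',C([p[0],p[1],.158]))
for q in [(160,360),(293,275),(226,318)]:
  print(atz(s,((q[0]+.5)/7-.5+185,(q[1]+.5)/7-.5+100),.158))
```

```text
0.011 [array([177., 347.]), array([157., 338.]), array([298., 401.]), array([318., 410.])] mid [236. 374.]
0 [array([196., 335.]), array([177., 327.]), array([317., 389.]), array([338., 398.])] mid [256. 362.]
-0.011 [array([216., 324.]), array([196., 315.]), array([336., 377.]), array([357., 386.])] mid [275. 350.]
axis at .158 [254. 295.]
[0.42990746 0.37665943 0.158     ]
[0.49929843 0.40706704 0.158     ]
[0.46355107 0.39132074 0.158     ]
```

Call:
servo_tool --motion '[[[1.5, -1, 4, 0, 0, 0], [1.5, -1, 4, 0, 0, 0], [0, 0, 0, 0, 0, 0]]]'

```text
time: 3.65
ee_pos: [0.4771, 0.3972, 0.1381]
tcp_rot: [-180.0, -0.0, -158.4]
wrist_force: [0.3, 0.5, -0.8]
opening: 0.0596
```

Call:
servo_tool --motion '[[[0, 0, 0, 0, 0, 0], [0, 0, 0, 0, 0, 0], [0, 0, 0, 0, 0, 0], [0, 0, 0, 0, 0, 0], [0, 0, 0, 0, 0, 0]]]' --gripper 0 --newtons 50

```text
time: 4.15
ee_pos: [0.4772, 0.3981, 0.1385]
tcp_rot: [179.9, 0.0, -158.4]
wrist_force: [-1.1, 4.0, 1.0]
opening: 0.0109
```

```bash
python3 -c "
from plan import *
plan([.478,.398,.28],-158.4,5)"
```

```text
t 4.15 pos [0.4772 0.3981 0.1385] rpy [ 1.7993e+02  2.0000e-02 -1.5843e+02] q [39.8 14.   7.9 83.9  0.1 18.2] F [-1.1  4.   1. ] open 10.9
[[-0.1, -0.1, -28.3, 0, 0, np.float64(-0.0)], [-0.1, -0.1, -28.3, 0, 0, np.float64(-0.0)], [-0.2, -0.0, -28.3, 0, 0, np.float64(-0.0)], [-0.1, -0.1, -28.3, 0, 0, np.float64(-0.0)], [-0.2, -0.0, -28.3, 0, 0, np.float64(-0.0)]]
end [478. 398. 280.] -158.43
```

Call:
servo_tool --motion '[[[0, 0, -10, 0, 0, 0], [0, 0, -20, 0, 0, 0], [0, 0, -30, 0, 0, 0], [0, 0, -40, 0, 0, 0], [0, 0, -40, 0, 0, 0]]]'

```text
time: 4.65
ee_pos: [0.477, 0.3966, 0.2798]
tcp_rot: [-179.9, -0.1, -158.5]
wrist_force: [1.3, 1.3, -1.6]
opening: 0.0113
```

Run:
```python
from plan import *
for n,r,f in (('side',(180,60,100,130),4.5),('top',(160,110,110,110),5)):
    c=shot(n,n+'3'); x,y,w,h=r
    im=cv2.resize(c['color'][y:y+h,x:x+w,::-1],None,fx=f,fy=f,interpolation=cv2.INTER_CUBIC)
    cv2.imwrite(f'pics/{n}3c.png',(255*(im/255.)**.6).astype(np.uint8))
plan([.4646,.1546,.285],-175.35,10)
```

```text
t 4.75 pos [0.4782 0.3976 0.2849] rpy [ 179.92    0.46 -158.45] q [ 3.980e+01  1.590e+01  2.660e+01  1.002e+02 -1.000e-01  1.820e+01] F [ 0.1 -0.1 -2.5] open 11.3
[[10.2, -22.1, -0.0, 0, 0, np.float64(0.029)], [9.5, -22.4, -0.0, 0, 0, np.float64(0.029)], [8.9, -22.7, -0.0, 0, 0, np.float64(0.029)], [8.2, -22.9, -0.0, 0, 0, np.float64(0.029)], [7.6, -23.1, -0.0, 0, 0, np.float64(0.029)]]
[[6.9, -23.3, -0.0, 0, 0, np.float64(0.029)], [6.2, -23.5, -0.0, 0, 0, np.float64(0.029)], [5.5, -23.7, -0.0, 0, 0, np.float64(0.029)], [4.8, -23.9, -0.0, 0, 0, np.float64(0.029)], [4.2, -24.0, -0.1, 0, 0, np.float64(0.029)]]
end [464.6 154.6 285. ] -175.07
```

View pics/side3c.png

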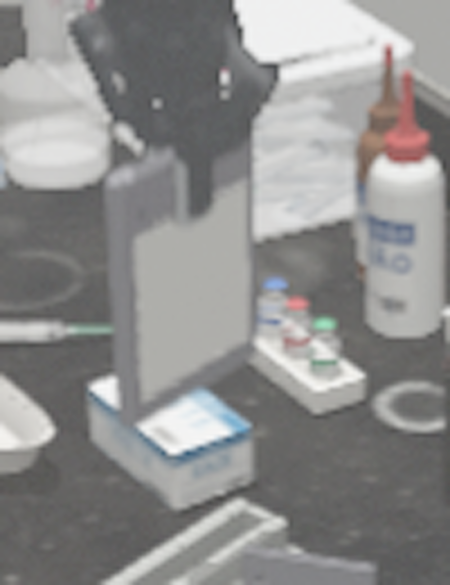

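View pics/top3c.png

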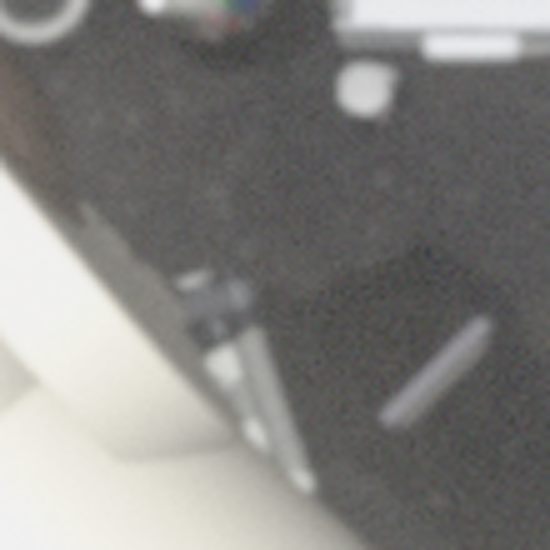

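Call:
servo_tool --motion '[[[10.2, -22.1, 0, 0, 0, 0.029], [9.5, -22.4, 0, 0, 0, 0.029], [8.9, -22.7, 0, 0, 0, 0.029], [8.2, -22.9, 0, 0, 0, 0.029], [7.6, -23.1, 0, 0, 0, 0.029]]]'

```text
time: 5.25
ee_pos: [0.4702, 0.2745, 0.2777]
tcp_rot: [-179.9, -0.1, -166.8]
wrist_force: [0.8, -0.5, -2.2]
opening: 0.0111
```

Call:
servo_tool --motion '[[[6.9, -23.3, 0, 0, 0, 0.029], [6.2, -23.5, 0, 0, 0, 0.029], [5.5, -23.7, 0, 0, 0, 0.029], [4.8, -23.9, 0, 0, 0, 0.029], [4.2, -24, 0, 0, 0, 0.029]]]'

```text
time: 5.75
ee_pos: [0.4633, 0.153, 0.2778]
tcp_rot: [-179.9, -0.1, -175.1]
wrist_force: [0.8, -0.0, -1.8]
opening: 0.0115
```

Call:
servo_tool --motion '[[[0, 0, 14, 0, 0, 0], [0, 0, 14, 0, 0, 0], [0, 0, 0, 0, 0, 0], [0, 0, 0, 0, 0, 0]]]'

```text
time: 6.15
ee_pos: [0.4634, 0.1542, 0.2502]
tcp_rot: [-180.0, -0.1, -175.1]
wrist_force: [-0.8, -0.2, -1.5]
opening: 0.0114
```

Run:
```python
from plan import *
for n,r,f in (('side',(220,110,110,130),4.5),('top',(260,150,100,80),6)):
    c=shot(n,n+'4'); x,y,w,h=r
    im=cv2.resize(c['color'][y:y+h,x:x+w,::-1],None,fx=f,fy=f,interpolation=cv2.INTER_CUBIC)
    cv2.imwrite(f'pics/{n}4c.png',(255*(im/255.)**.7).astype(np.uint8))
plan([.4646,.1546,.257],-175.35,1)
```

```text
t 6.25 pos [0.4638 0.1545 0.2509] rpy [-1.7999e+02  3.0000e-02 -1.7505e+02] q [18.4 -3.4  1.7 95.  -0.  13.5] F [ 0.6  0.4 -1.5] open 11.4
[[-0.8, 0.0, -6.1, 0, 0, np.float64(0.005)]]
end [464.6 154.6 257. ] -175.33
```

View pics/side4c.png

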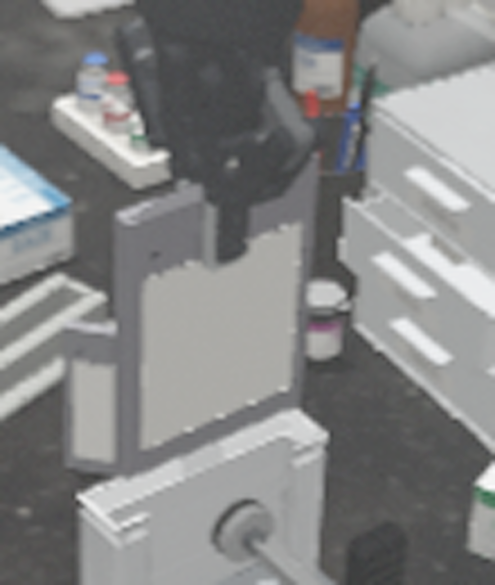

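View pics/top4c.png

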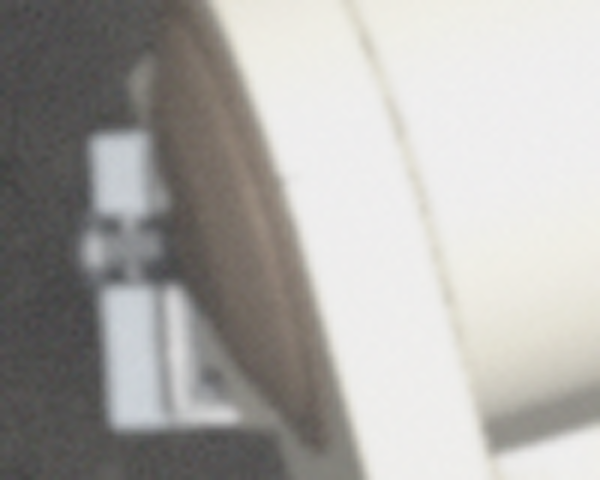

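```bash
python3 - <<'E'
from h import *
s=load('side4'); s0=load('side0')
p=np.array([.4638,.1545,.2509]); a=np.radians(-175.05); ty=np.array([np.sin(a),-np.cos(a),0]);tx=np.array([np.cos(a),np.sin(a),0])
C=lambda X:((proj(s,X)[0]-[220,110]+.5)*4.5-.5).round(0).tolist()
for dz,n in ((-.1305,'bot'),(.0195,'top')):
  for w in (.055,0,-.055):
    for th in (-.006,.006): print(n,'x',w,'y',th,C(p+tx*w+ty*th+[0,0,dz]))
o=np.array([.4753,.0247,0]);b=np.radians(94.65);X=np.array([np.cos(b),np.sin(b),0]);Y=np.array([-np.sin(b),np.cos(b),0])
C4=lambda P:((proj(s,P)[0]-[220,110]+.5)*4.5-.5).round(0).tolist()
for x in (.117,.13,.143,.148):
  for y in (-.070,-.063,.063,.070): print('clamp',x,y,C4(o+X*x+Y*y+[0,0,.107]))
for y in (-.016,.016,0): print('jaw',C4(o+X*(.0835+.02)+Y*y+[0,0,.085]))
E
python3 - <<'E'
import sys,os; os.chdir('.'); sys.path.insert(0,'.')
from h import *
c=load('side4')['color'][190:250,230:310,::-1]
cv2.imwrite('pics/e.png',cv2.resize(c,None,fx=9,fy=9,interpolation=cv2.INTER_CUBIC))
E
```

```text
bot x 0.055 y -0.006 [120.0, 483.0]
bot x 0.055 y 0.006 [106.0, 470.0]
bot x 0 y -0.006 [211.0, 443.0]
bot x 0 y 0.006 [196.0, 431.0]
bot x -0.055 y -0.006 [297.0, 405.0]
bot x -0.055 y 0.006 [283.0, 393.0]
top x 0.055 y -0.006 [120.0, 222.0]
top x 0.055 y 0.006 [105.0, 210.0]
top x 0 y -0.006 [220.0, 186.0]
top x 0 y 0.006 [204.0, 174.0]
top x -0.055 y -0.006 [314.0, 151.0]
top x -0.055 y 0.006 [298.0, 140.0]
clamp 0.117 -0.07 [329.0, 423.0]
clamp 0.117 -0.063 [318.0, 427.0]
clamp 0.117 0.063 [116.0, 517.0]
clamp 0.117 0.07 [104.0, 523.0]
clamp 0.13 -0.07 [313.0, 410.0]
clamp 0.13 -0.063 [303.0, 414.0]
clamp 0.13 0.063 [101.0, 503.0]
clamp 0.13 0.07 [89.0, 508.0]
clamp 0.143 -0.07 [298.0, 397.0]
clamp 0.143 -0.063 [287.0, 402.0]
clamp 0.143 0.063 [86.0, 489.0]
clamp 0.143 0.07 [74.0, 494.0]
clamp 0.148 -0.07 [292.0, 393.0]
clamp 0.148 -0.063 [282.0, 397.0]
clamp 0.148 0.063 [81.0, 483.0]
clamp 0.148 0.07 [69.0, 489.0]
jaw [260.0, 507.0]
jaw [209.0, 531.0]
jaw [235.0, 519.0]
```

View pics/e.png

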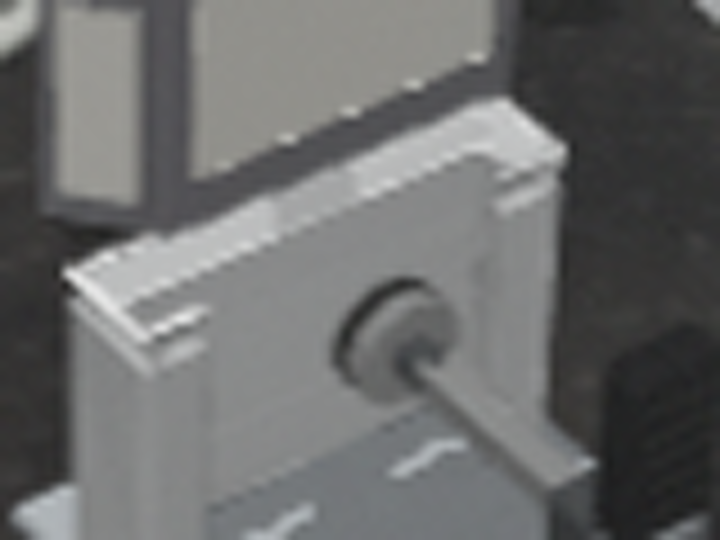

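Run:
```python
from h import *
c=load('side4')['color'][145:245,230:305,::-1]
im=cv2.resize(c,None,fx=8,fy=8,interpolation=cv2.INTER_CUBIC)
im=(255*np.clip((im/255.)*1.2,0,1)**.6).astype(np.uint8)
for i in range(0,600,80): cv2.line(im,(i,0),(i,6),(0,0,255),1)
cv2.imwrite('pics/e2.png',im[:600]); cv2.imwrite('pics/e3.png',im[200:])
```

```text
(no output)
```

View pics/e2.png

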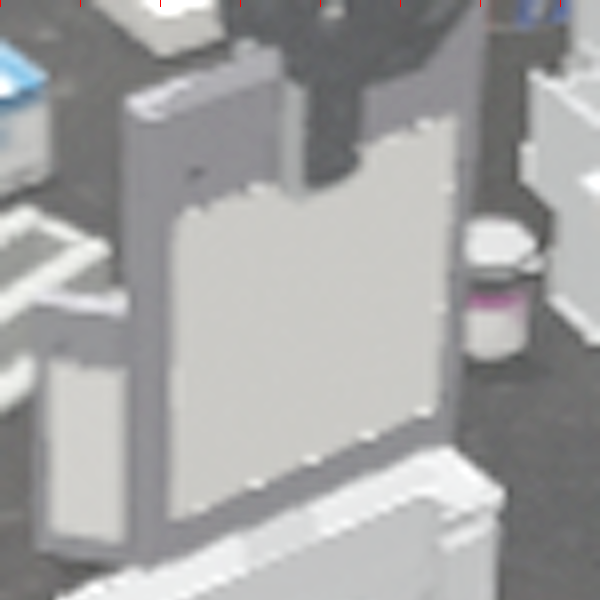

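View pics/e3.png

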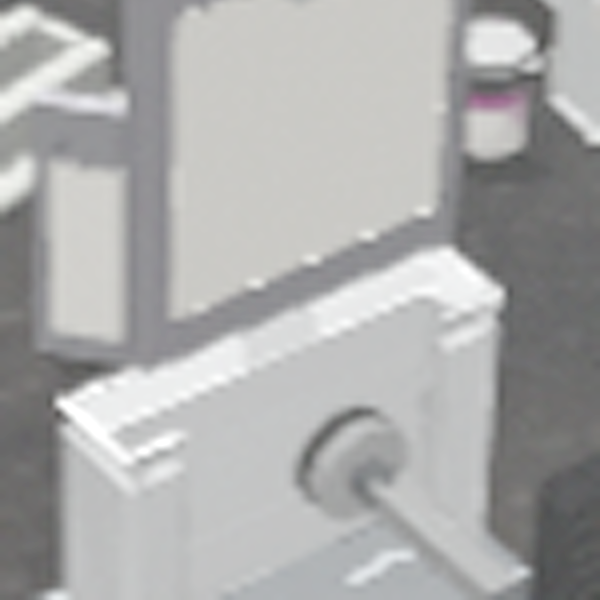

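Call:
servo_tool --motion '[[[1.5, -1.5, 2, 0, 0, 0], [1.5, -1.5, 3, 0, 0, 0], [0, 0, 4, 0, 0, 0], [0, 0, 4, 0, 0, 0], [0, 0, 3, 0, 0, 0]]]'

```text
time: 6.75
ee_pos: [0.4609, 0.1512, 0.2337]
tcp_rot: [-180.0, -0.0, -175.1]
wrist_force: [-0.6, -0.4, -2.0]
opening: 0.0116
```

Call:
servo_tool --motion '[[[0, 0, 3, 0, 0, 0], [0, 0, 2, 0, 0, 0], [0, 0, 0, 0, 0, 0]]]'

```text
time: 7.05
ee_pos: [0.4609, 0.1512, 0.229]
tcp_rot: [-180.0, -0.0, -175.1]
wrist_force: [0.2, 0.4, -1.7]
opening: 0.0114
```

Run:
```python
from h import *
o=bot.get_obs();print(o['time'],o['ee_pos'],o['tcp_rot'],o['wrist_force'],o['torque'])
c=shot('side','side5')['color'][165:245,230:305,::-1]
im=cv2.resize(c,None,fx=8,fy=8,interpolation=cv2.INTER_CUBIC)
im=(255*np.clip((im/255.)*1.1,0,1)**.7).astype(np.uint8)
cv2.imwrite('pics/e5.png',im[:600])
```

```text
7.05 [0.46093028 0.15120194 0.22897   ] [-1.79993904e+02 -2.30825514e-02 -1.75061791e+02] [ 0.22445789  0.40824765 -1.71051566] [-0.006294    0.03051645 -0.00433769]
```

View pics/e5.png

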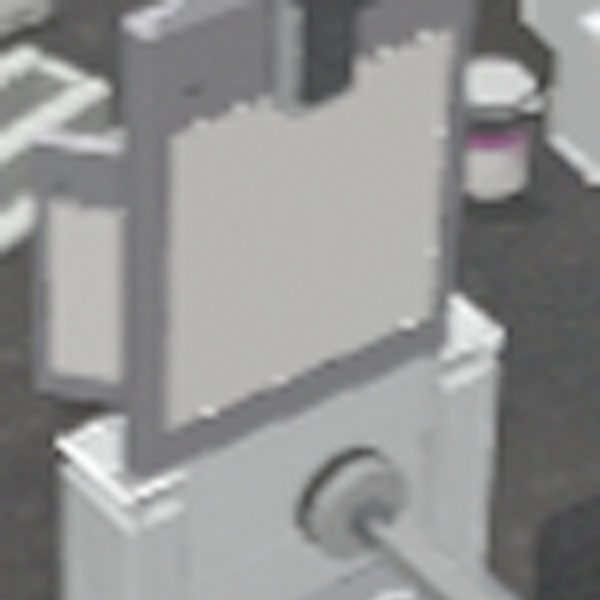

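Call:
servo_tool --motion '[[[2, -2.5, 0, 0, 0, 0], [2, -2.5, 0, 0, 0, 0], [0, 0, 0, 0, 0, 0], [0, 0, 0, 0, 0, 0]]]'

```text
time: 7.5
ee_pos: [0.4575, 0.1461, 0.2296]
tcp_rot: [180.0, 0.0, -175.1]
wrist_force: [0.1, 1.8, -0.3]
opening: 0.0117
```

```bash
cat > look.py <<'E'
from h import *
import sys
def look(tag,n='side',r=(230,165,75,80),f=8,g=.7):
    o=bot.get_obs();print(round(o['time'],2),o['ee_pos'].round(4),o['tcp_rot'].round(2),o['wrist_force'].round(2),o['torque'].round(3),round(o['opening']*1e3,1))
    x,y,w,h=r;c=shot(n,tag)['color'][y:y+h,x:x+w,::-1]
    im=cv2.resize(c,None,fx=f,fy=f,interpolation=cv2.INTER_CUBIC)
    cv2.imwrite(f'pics/{tag}c.png',(255*np.clip((im/255.)*1.1,0,1)**g).astype(np.uint8)[:600])
E
python3 -c "
from look import *
look('s6')"
```

```text
7.5 [0.4575 0.1461 0.2296] [ 1.7995e+02  3.0000e-02 -1.7507e+02] [ 0.13  1.76 -0.29] [ 0.81   0.054 -0.117] 11.7
```

View pics/s6c.png

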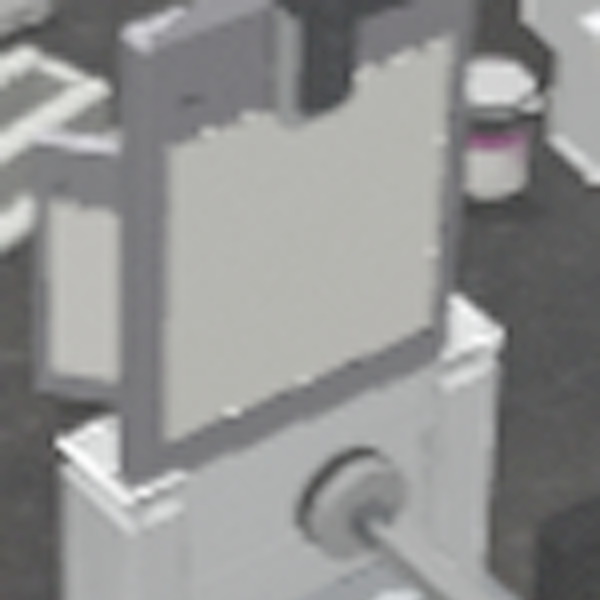

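Call:
servo_tool --motion '[[[0, 1.5, 0, 0, 0, 0], [0, 1.5, 0, 0, 0, 0], [0, 0, 2, 0, 0, 0], [0, 0, 3, 0, 0, 0], [0, 0, 0, 0, 0, 0]]]'

```text
time: 8.05
ee_pos: [0.4575, 0.1491, 0.2244]
tcp_rot: [180.0, 0.1, -175.1]
wrist_force: [1.4, 2.2, 0.0]
opening: 0.0113
```

```bash
python3 -c "
from look import *
look('s7')"
```

```text
8.05 [0.4575 0.1491 0.2244] [ 1.7996e+02  5.0000e-02 -1.7506e+02] [1.43 2.16 0.02] [ 0.662 -0.404 -0.081] 11.3
```

View pics/s7c.png

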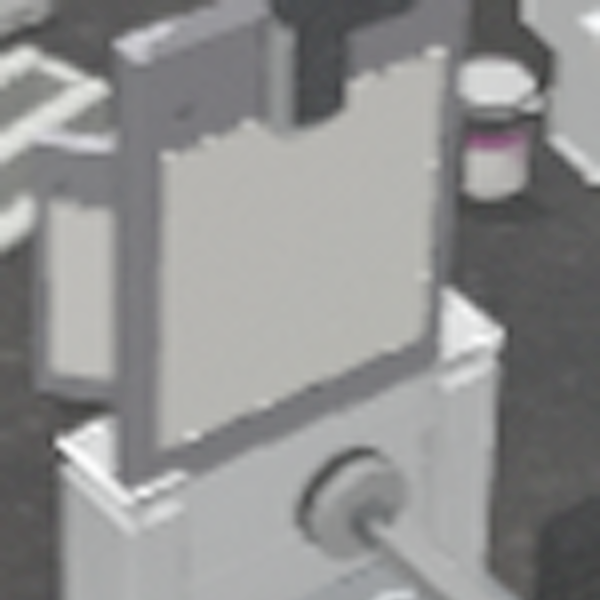

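Call:
servo_tool --motion '[[[-1, 1, 0, 0, 0, 0], [-1, 1, 0, 0, 0, 0], [0, 0, 0, 0, 0, 0]]]'

```text
time: 8.4
ee_pos: [0.4589, 0.151, 0.2239]
tcp_rot: [-180.0, -0.0, -175.1]
wrist_force: [0.4, -0.5, -1.9]
opening: 0.0113
```

```bash
python3 -c "
from look import *
look('s8')"
```

```text
8.4 [0.4589 0.151  0.2239] [-1.7997e+02 -5.0000e-02 -1.7506e+02] [ 0.41 -0.51 -1.91] [-0.072  0.046 -0.01 ] 11.3
```

View pics/s8c.png

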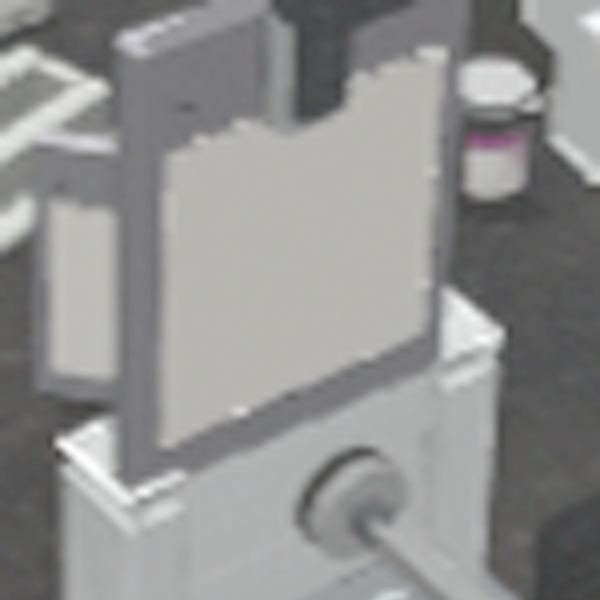

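Call:
servo_tool --motion '[[[0, 0, 2, 0, 0, 0], [0, 0, 2, 0, 0, 0], [0, 0, 2, 0, 0, 0], [0, 0, 0, 0, 0, 0]]]'

```text
time: 8.85
ee_pos: [0.4589, 0.151, 0.2178]
tcp_rot: [-180.0, -0.0, -175.1]
wrist_force: [0.2, 0.4, -1.4]
opening: 0.0112
```

```bash
python3 -c "
from look import *
look('s9')"
```

```text
8.85 [0.4589 0.151  0.2178] [-1.7999e+02 -3.0000e-02 -1.7506e+02] [ 0.21  0.43 -1.41] [-0.011  0.006  0.013] 11.2
```

Call:
servo_tool --motion '[[[0, 0, 4, 0, 0, 0], [0, 0, 5, 0, 0, 0], [0, 0, 6, 0, 0, 0], [0, 0, 6, 0, 0, 0], [0, 0, 0, 0, 0, 0]]]'

```text
time: 9.4
ee_pos: [0.4586, 0.1509, 0.1961]
tcp_rot: [-180.0, -0.1, -175.1]
wrist_force: [-0.2, -0.0, -1.8]
opening: 0.0117
```

```bash
python3 -c "
from look import *
look('s10')"
```

```text
9.4 [0.4586 0.1509 0.1961] [-1.7998e+02 -9.0000e-02 -1.7506e+02] [-0.24 -0.05 -1.76] [ 0.004  0.009 -0.048] 11.7
```

View pics/s10c.png

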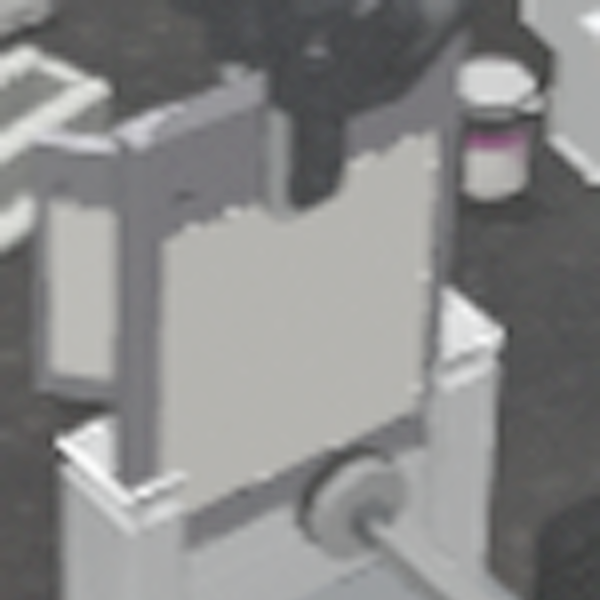

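Call:
servo_tool --motion '[[[0, 0, 8, 0, 0, 0], [0, 0, 9, 0, 0, 0], [0, 0, 9, 0, 0, 0], [0, 0, 8, 0, 0, 0], [0, 0, 0, 0, 0, 0]]]'

```text
time: 9.95
ee_pos: [0.4584, 0.1509, 0.1617]
tcp_rot: [-180.0, -0.1, -175.1]
wrist_force: [-0.0, -0.1, -2.2]
opening: 0.0114
```

Call:
servo_tool --motion '[[[0, 0, 5, 0, 0, 0], [0, 0, 5, 0, 0, 0], [0, 0, 4, 0, 0, 0], [0, 0, 0, 0, 0, 0]]]'

```text
time: 10.35
ee_pos: [0.4588, 0.151, 0.1487]
tcp_rot: [-180.0, -0.0, -175.1]
wrist_force: [-0.3, -0.1, -2.2]
opening: 0.0111
```

Call:
servo_tool --motion '[[[0, 0, 3, 0, 0, 0], [0, 0, 2, 0, 0, 0], [0, 0, 2, 0, 0, 0], [0, 0, 0, 0, 0, 0]]]'

```text
time: 10.75
ee_pos: [0.4589, 0.151, 0.142]
tcp_rot: [-180.0, -0.0, -175.1]
wrist_force: [0.5, -0.3, -1.5]
opening: 0.0113
```

Call:
servo_tool --motion '[[[0, 0, 1, 0, 0, 0], [0, 0, 1, 0, 0, 0], [0, 0, 0, 0, 0, 0]]]'

```text
time: 11.05
ee_pos: [0.4591, 0.1511, 0.1407]
tcp_rot: [180.0, 0.0, -175.1]
wrist_force: [-1.8, 0.7, 2.3]
opening: 0.0117
```

Call:
servo_tool --motion '[[[0, 0, 1, 0, 0, 0], [0, 0, 0, 0, 0, 0]]]'

```text
time: 11.25
ee_pos: [0.459, 0.1511, 0.1406]
tcp_rot: [180.0, 0.1, -175.1]
wrist_force: [-4.6, -1.5, 10.1]
opening: 0.0114
```

Call:
servo_tool --motion '[[[0, 0, 0, 0, 0, 0], [0, 0, 0, 0, 0, 0], [0, 0, 0, 0, 0, 0], [0, 0, 0, 0, 0, 0]]]' --gripper 40

```text
time: 11.65
ee_pos: [0.459, 0.151, 0.1391]
tcp_rot: [-180.0, -0.0, -175.1]
wrist_force: [-0.0, 0.1, -0.4]
opening: 0.0401
```

Call:
servo_tool --motion '[[[0, 0, -10, 0, 0, 0], [0, 0, -25, 0, 0, 0], [0, 0, -35, 0, 0, 0], [0, 0, -35, 0, 0, 0], [0, 0, 0, 0, 0, 0]]]'

```text
time: 12.15
ee_pos: [0.4603, 0.1515, 0.2497]
tcp_rot: [179.9, 0.4, -175.1]
wrist_force: [-0.6, -0.2, 0.0]
opening: 0.0398
```

```bash
python3 -c "
from look import *
look('s11',r=(225,165,110,130),f=4.6)"
```

```text
12.15 [0.4603 0.1515 0.2497] [ 179.91    0.4  -175.06] [-0.56 -0.24  0.04] [-0.016 -0.05   0.058] 39.8
```

View pics/s11c.png

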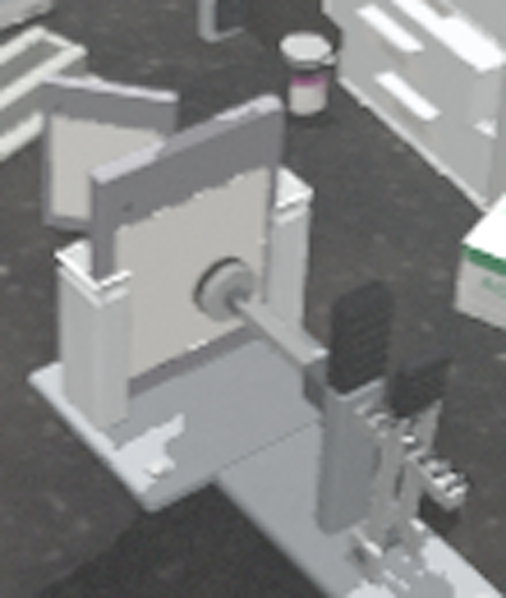

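Run:
```python
from look import *
s=load('s11'); F=4.6
C=lambda X:((proj(s,X)[0]-[225,165]+.5)*F-.5).round(0).tolist()
U=lambda q:((q[0]+.5)/F-.5+225,(q[1]+.5)/F-.5+165)
b=np.radians(94.8);X=np.array([np.cos(b),np.sin(b),0]);Y=np.array([-np.sin(b),np.cos(b),0]);o=np.array([.471,.0216,0])
print('plate top ctr pred',C(o+.13*X+[0,0,.160]),'corners',[C(o+x*X+y*Y+[0,0,.16]) for x in (.124,.136) for y in (-.055,.055)])
print('grip top corners',[C(o+x*X+y*Y+[0,0,.152]) for x in (-.007,.007) for y in (-.014,.014)])
print('grip bottom of black?',[C(o+x*X+y*Y+[0,0,.100]) for x in (-.007,) for y in (-.014,.014)])
print('trig top',[C(o+x*X+y*Y+[0,0,.148]) for x in (-.045,-.035) for y in (-.013,.013)])
look('s12',r=(275,220,70,85),f=7)
look('t12',n='top',r=(270,150,110,85),f=7)
```

```text
plate top ctr pred [184.0, 135.0] corners [[283.0, 103.0], [96.0, 181.0], [267.0, 91.0], [81.0, 168.0]]
grip top corners [[393.0, 293.0], [344.0, 317.0], [373.0, 276.0], [324.0, 300.0]]
grip bottom of black? [[384.0, 380.0], [336.0, 404.0]]
trig top [[449.0, 349.0], [403.0, 373.0], [433.0, 336.0], [387.0, 360.0]]
12.2 [0.4599 0.1513 0.2471] [ 179.94    0.25 -175.06] [-0.35  0.3  -0.77] [-0.038  0.017 -0.035] 39.9
12.25 [0.4594 0.1512 0.2453] [ 1.7998e+02  1.0000e-01 -1.7506e+02] [ 0.03  0.21 -0.41] [ 0.005  0.014 -0.035] 39.6
```

View pics/s12c.png

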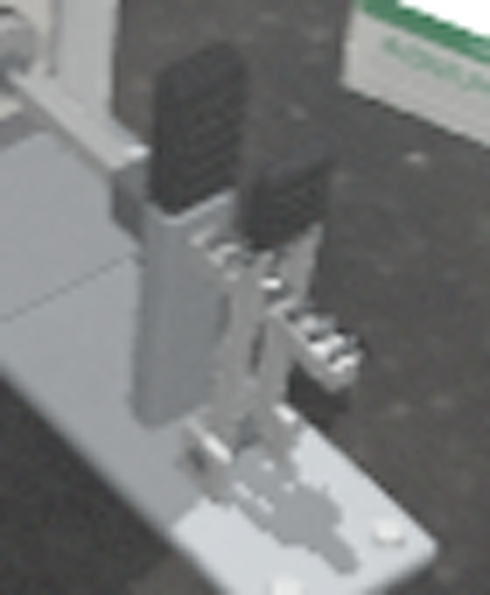

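View pics/t12c.png

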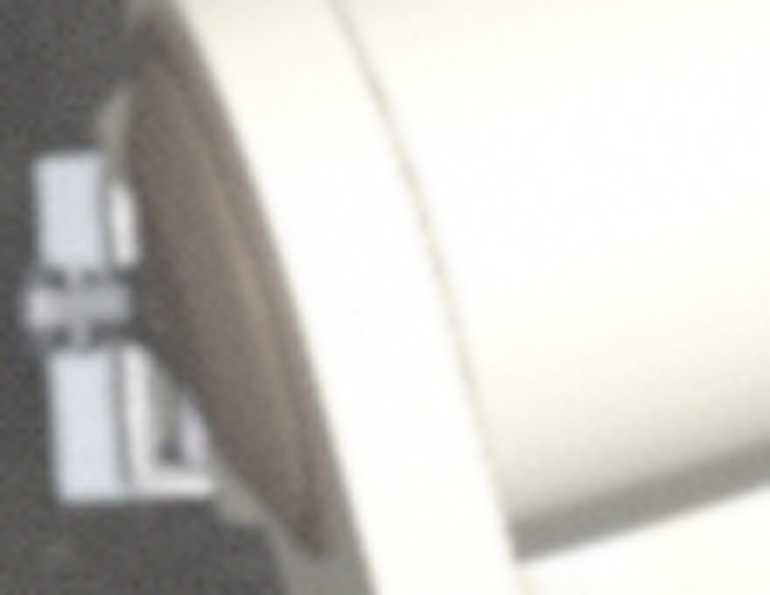

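Call:
servo_tool --motion '[[[0, -20, 0, 0, 0, 0], [0, -30, 0, 0, 0, 0], [0, -30, 0, 0, 0, 0], [0, -30, 0, 0, 0, 0], [0, -20, 0, 0, 0, 0]]]' --gripper 80 --newtons 20

```text
time: 12.8
ee_pos: [0.4697, 0.0199, 0.2429]
tcp_rot: [-180.0, -0.1, -175.1]
wrist_force: [-0.1, 0.2, 0.4]
opening: 0.0801
```

Call:
servo_tool --motion '[[[0, -19, 0, 0, 0, 0], [0, 0, 15, 0, 0, 0], [0, 0, 15, 0, 0, 0], [0, 0, 0, 0, 0, 0]]]'

```text
time: 13.2
ee_pos: [0.4706, 0.0024, 0.2113]
tcp_rot: [180.0, -0.3, -175.1]
wrist_force: [-0.1, -0.8, 0.0]
opening: 0.0802
```

```bash
python3 -c "
from plan import *
from look import *
plan([.4726,.0027,.128],-175.06,5)
look('s13',r=(260,150,110,130),f=4.6)"
```

```text
t 13.2 pos [0.4706 0.0024 0.2113] rpy [ 179.98   -0.28 -175.09] q [ 0.3 -6.2 -5.4 91.1 -0.  -4.6] F [-0.1 -0.8  0. ] open 80.2
[[-0.4, 0.0, 16.7, 0, 0, np.float64(-0.0)], [-0.4, 0.0, 16.7, 0, 0, np.float64(-0.0)], [-0.4, 0.0, 16.6, 0, 0, np.float64(-0.0)], [-0.4, 0.1, 16.7, 0, 0, np.float64(-0.0)], [-0.4, 0.0, 16.6, 0, 0, np.float64(-0.0)]]
end [472.6   2.7 128. ] -175.09
13.2 [0.4706 0.0024 0.2113] [ 179.98   -0.28 -175.09] [-0.13 -0.83  0.03] [ 0.036 -0.007 -0.007] 80.2
```

View pics/s13c.png

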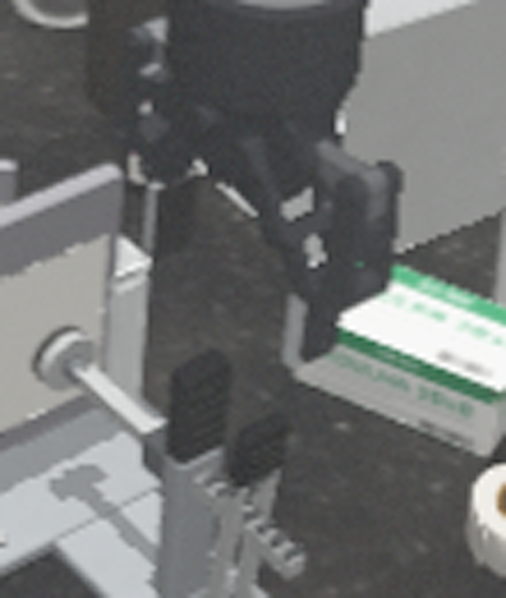

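Call:
servo_tool --motion '[[[-0.4, 0, 16, 0, 0, 0], [-0.4, 0, 16, 0, 0, 0], [-0.4, 0, 10, 0, 0, 0], [-0.4, 0, 6, 0, 0, 0], [0, 0, 0, 0, 0, 0]]]'

```text
time: 13.75
ee_pos: [0.4732, 0.0028, 0.1659]
tcp_rot: [180.0, -0.1, -175.1]
wrist_force: [0.9, 0.4, 0.2]
opening: 0.0802
```

```bash
python3 -c "
from look import *
look('s14',r=(270,180,90,100),f=6)"
```

```text
13.75 [0.4732 0.0028 0.1659] [ 1.8000e+02 -5.0000e-02 -1.7505e+02] [0.91 0.4  0.15] [-0.013 -0.024  0.005] 80.2
```

View pics/s14c.png

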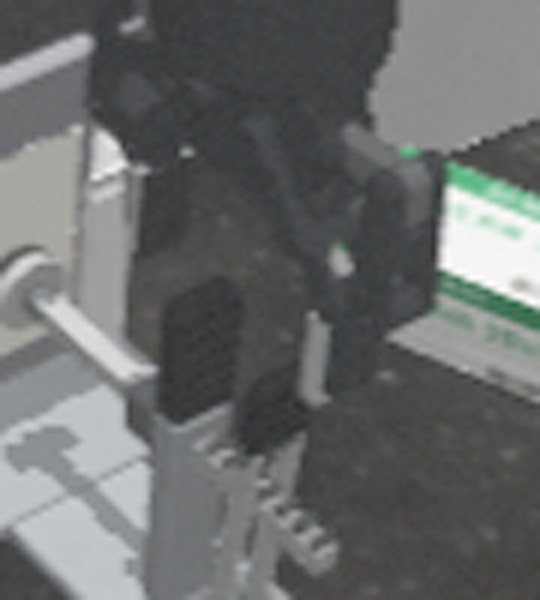

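Call:
servo_tool --motion '[[[0, 0, 10, 0, 0, 0], [0, 0, 10, 0, 0, 0], [0, 0, 10, 0, 0, 0], [0, 0, 7, 0, 0, 0], [0, 0, 0, 0, 0, 0]]]'

```text
time: 14.3
ee_pos: [0.4728, 0.0027, 0.1279]
tcp_rot: [180.0, -0.1, -175.1]
wrist_force: [0.0, 0.1, 0.0]
opening: 0.08
```

```bash
python3 -c "
from look import *
look('s15',r=(255,190,90,100),f=6)"
```

```text
14.3 [0.4728 0.0027 0.1279] [ 1.7999e+02 -1.1000e-01 -1.7506e+02] [0.03 0.12 0.  ] [-0.037  0.009  0.072] 80.0
```

View pics/s15c.png

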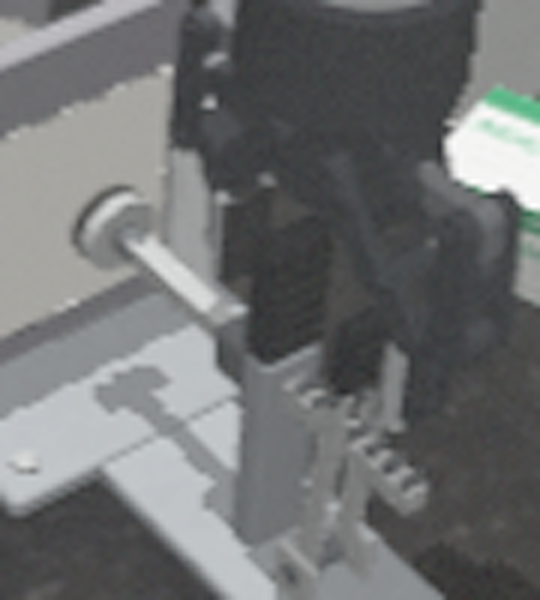

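Call:
servo_tool --motion '[[[0, 4, 0, 0, 0, 0], [0, 4, 0, 0, 0, 0], [0, 0, 0, 0, 0, 0]]]' --gripper 74

```text
time: 14.65
ee_pos: [0.4729, 0.0112, 0.1297]
tcp_rot: [180.0, 0.0, -175.0]
wrist_force: [0.1, -0.2, 0.1]
opening: 0.0744
```

Call:
servo_tool --motion '[[[0, 0, 0, 0, 0, 0], [0, 0, 0, 0, 0, 0], [0, 0, 0, 0, 0, 0]]]' --gripper 45

```text
time: 14.95
ee_pos: [0.4734, 0.0097, 0.1303]
tcp_rot: [-179.8, 0.1, -175.1]
wrist_force: [0.7, -7.1, 5.2]
opening: 0.0448
```

Call:
servo_tool --motion '[[[0, 0, 0, 0, 0, 0], [0, 0, 0, 0, 0, 0], [0, 0, 0, 0, 0, 0]]]' --gripper 38

```text
time: 15.25
ee_pos: [0.4733, 0.0111, 0.1307]
tcp_rot: [180.0, 0.1, -175.0]
wrist_force: [-0.7, 3.2, 8.9]
opening: 0.0383
```

```bash
python3 -c "
from look import *
look('s16',r=(255,190,90,100),f=6)"
```

```text
15.25 [0.4733 0.0111 0.1307] [ 1.7996e+02  1.3000e-01 -1.7505e+02] [-0.74  3.22  8.89] [ 0.209  0.319 -0.118] 38.3
```

View pics/s16c.png

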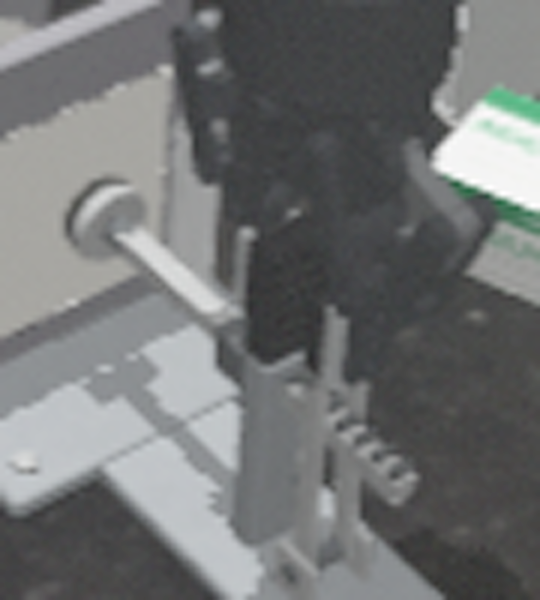

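Call:
servo_tool --motion '[[[0, 1, 0, 0, 0, 0], [0, 1.5, 0, 0, 0, 0], [0, 0, 0, 0, 0, 0]]]' --gripper 33

```text
time: 15.6
ee_pos: [0.4732, 0.013, 0.1312]
tcp_rot: [-179.9, 0.2, -175.1]
wrist_force: [-3.3, -1.5, 12.7]
opening: 0.0347
```

Call:
servo_tool --motion '[[[0, 0, 0, 0, 0, 0], [0, 0, 0, 0, 0, 0]]]'

```text
time: 15.8
ee_pos: [0.4732, 0.013, 0.1312]
tcp_rot: [-179.9, 0.2, -175.1]
wrist_force: [-3.2, -0.4, 12.7]
opening: 0.0339
```

```bash
python3 -c "
from look import *
look('s17',r=(255,190,90,100),f=6)"
```

```text
15.8 [0.4732 0.013  0.1312] [-1.7995e+02  1.6000e-01 -1.7507e+02] [-3.2  -0.38 12.66] [-0.577  0.478 -0.055] 33.9
```

View pics/s17c.png

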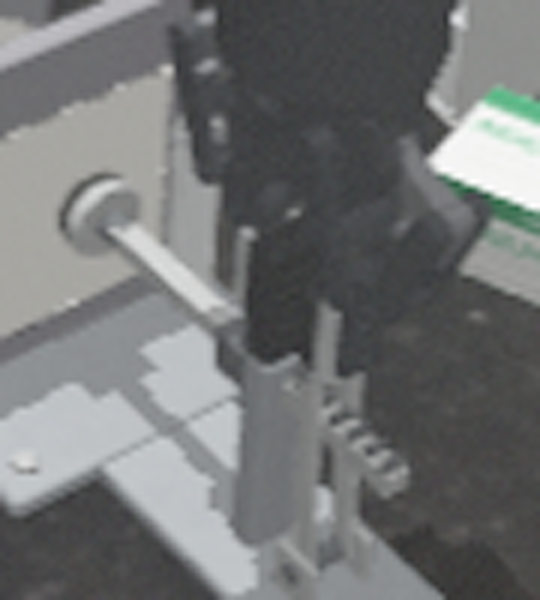

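Call:
servo_tool --motion '[[[0, 0, 0, 0, 0, 0], [0, 0, 0, 0, 0, 0], [0, 0, 0, 0, 0, 0], [0, 0, 0, 0, 0, 0]]]' --gripper 78

```text
time: 16.25
ee_pos: [0.4724, 0.0134, 0.1291]
tcp_rot: [180.0, -0.0, -175.1]
wrist_force: [-0.2, 0.7, -1.2]
opening: 0.0784
```

Call:
servo_tool --motion '[[[0, 0, 0, 0, 0, 0], [0, 0, 0, 0, 0, 0], [0, 0, 0, 0, 0, 0], [0, 0, 0, 0, 0, 0]]]' --gripper 45

```text
time: 16.65
ee_pos: [0.4732, 0.0119, 0.1303]
tcp_rot: [-179.8, 0.1, -175.1]
wrist_force: [0.0, -9.3, 7.0]
opening: 0.0452
```

Call:
servo_tool --motion '[[[0, 0, 0, 0, 0, 0], [0, 0, 0, 0, 0, 0], [0, 0, 0, 0, 0, 0], [0, 0, 0, 0, 0, 0]]]' --gripper 33

```text
time: 17.05
ee_pos: [0.4733, 0.0129, 0.131]
tcp_rot: [-179.9, 0.2, -175.1]
wrist_force: [-1.6, -1.2, 11.2]
opening: 0.0345
```

```bash
python3 -c "
from look import *
look('s18',r=(255,190,90,100),f=6)"
```

```text
17.05 [0.4733 0.0129 0.131 ] [-1.7994e+02  1.6000e-01 -1.7508e+02] [-1.61 -1.16 11.15] [-0.934  0.283 -0.146] 34.5
```

View pics/s18c.png

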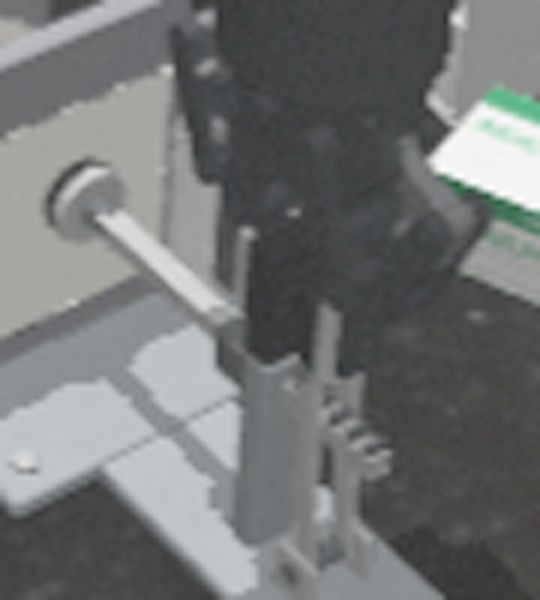

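Run:
```python
from look import *
s=load('s18'); b=np.radians(94.8);X=np.array([np.cos(b),np.sin(b),0]);o=np.array([.472,.0222,0])
for x in (.095,.105,.11,.115,.12,.124): print(x,((proj(s,o+x*X+[0,0,.085])[0]+np.array([3,5])/4.6-[255,190]+.5)*6-.5).round(0))
```

```text
0.095 [116. 238.]
0.105 [100. 223.]
0.11 [ 92. 216.]
0.115 [ 84. 209.]
0.12 [ 76. 202.]
0.124 [ 70. 196.]
```

Call:
servo_tool --motion '[[[0, 0, 0, 0, 0, 0], [0, 0, 0, 0, 0, 0], [0, 0, 0, 0, 0, 0], [0, 0, 0, 0, 0, 0]]]' --gripper 78

```text
time: 17.5
ee_pos: [0.4724, 0.0134, 0.129]
tcp_rot: [180.0, -0.0, -175.1]
wrist_force: [0.3, 0.2, 0.2]
opening: 0.0784
```

Call:
servo_tool --motion '[[[0, -1.5, 0, 0, 0, 0], [0, -1.5, 0, 0, 0, 0], [0, -1, 0, 0, 0, 0], [0, 0, 0, 0, 0, 0]]]' --gripper 50

```text
time: 17.9
ee_pos: [0.4732, 0.0087, 0.1298]
tcp_rot: [-180.0, 0.1, -175.1]
wrist_force: [1.2, -5.1, 4.2]
opening: 0.05
```

Call:
servo_tool --motion '[[[0, 0, 0, 0, 0, 0], [0, 0, 0, 0, 0, 0], [0, 0, 0, 0, 0, 0]]]' --gripper 45

```text
time: 18.2
ee_pos: [0.4733, 0.0087, 0.1298]
tcp_rot: [-179.9, 0.1, -175.1]
wrist_force: [0.7, -6.0, 4.8]
opening: 0.0446
```

```bash
python3 -c "
from look import *
look('s19',r=(255,190,90,100),f=6)"
```

```text
18.2 [0.4733 0.0087 0.1298] [-1.7992e+02  6.0000e-02 -1.7509e+02] [ 0.65 -5.95  4.84] [-1.354 -0.15  -0.014] 44.6
```

View pics/s19c.png

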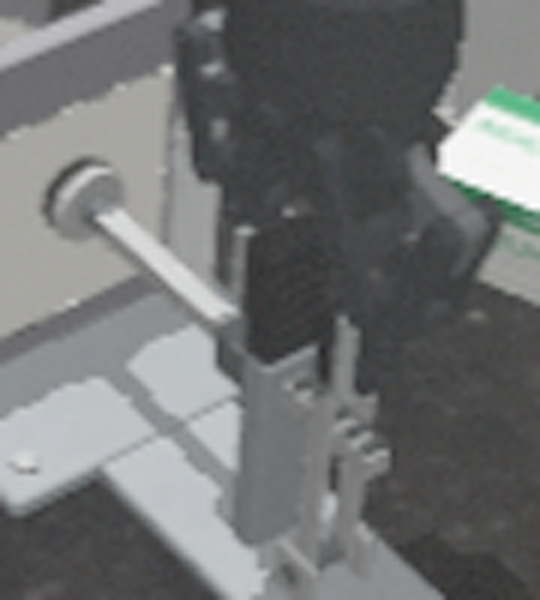

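Call:
servo_tool --motion '[[[0, 0, 0, 0, 0, 0], [0, 0, 0, 0, 0, 0], [0, 0, 0, 0, 0, 0]]]' --gripper 42

```text
time: 18.55
ee_pos: [0.4733, 0.0092, 0.13]
tcp_rot: [-180.0, 0.1, -175.1]
wrist_force: [-0.4, -2.2, 6.2]
opening: 0.042
```

Call:
servo_tool --motion '[[[0, 1, 0, 0, 0, 0], [0, 0, 0, 0, 0, 0], [0, 0, 0, 0, 0, 0]]]' --gripper 39

```text
time: 18.85
ee_pos: [0.4731, 0.0106, 0.1304]
tcp_rot: [180.0, 0.1, -175.0]
wrist_force: [-2.0, 1.0, 9.5]
opening: 0.0395
```

```bash
python3 -c "
from look import *
look('s20',r=(255,190,90,100),f=6)"
```

```text
18.85 [0.4731 0.0106 0.1304] [ 1.7998e+02  9.0000e-02 -1.7504e+02] [-2.04  1.    9.51] [-0.467  0.291 -0.13 ] 39.5
```

View pics/s20c.png

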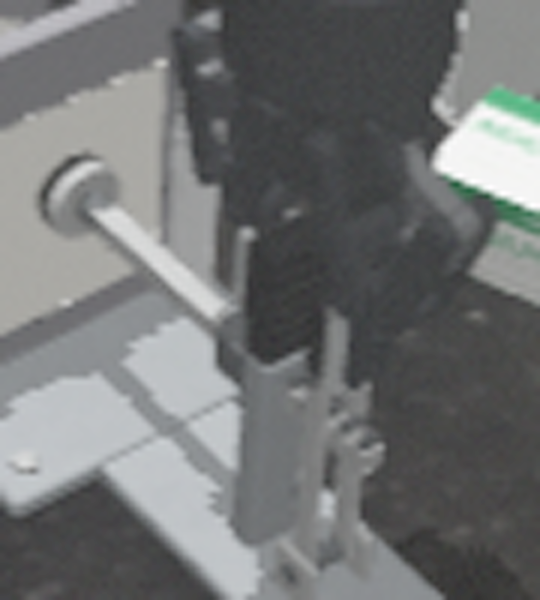

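Call:
servo_tool --motion '[[[0, 1, 0, 0, 0, 0], [0, 0, 0, 0, 0, 0], [0, 0, 0, 0, 0, 0]]]' --gripper 37

```text
time: 19.2
ee_pos: [0.4731, 0.0111, 0.1305]
tcp_rot: [-180.0, 0.1, -175.1]
wrist_force: [-2.2, -3.1, 11.2]
opening: 0.0382
```

Call:
servo_tool --motion '[[[0, 1, 0, 0, 0, 0], [0, 0, 0, 0, 0, 0], [0, 0, 0, 0, 0, 0]]]' --gripper 33

```text
time: 19.5
ee_pos: [0.4731, 0.0113, 0.1306]
tcp_rot: [-179.9, 0.1, -175.1]
wrist_force: [-1.1, -8.2, 11.8]
opening: 0.0377
```

```bash
python3 -c "
from look import *
look('s21',r=(255,190,90,100),f=6)"
```

```text
19.5 [0.4731 0.0113 0.1306] [-1.7986e+02  1.0000e-01 -1.7510e+02] [-1.14 -8.22 11.8 ] [-1.972  0.327 -0.029] 37.7
```

View pics/s21c.png

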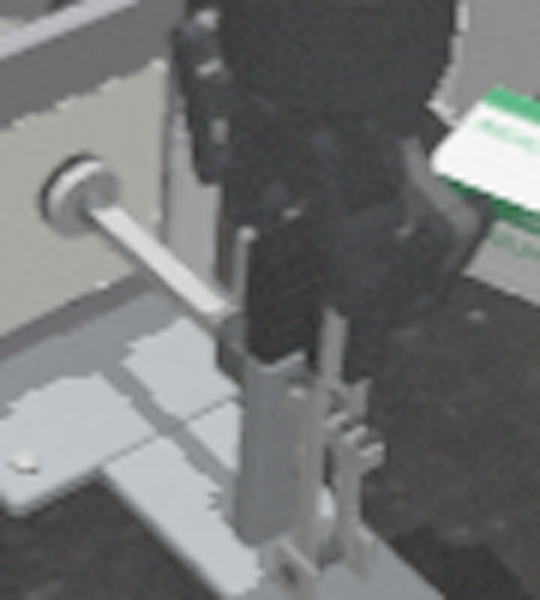

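Call:
servo_tool --motion '[[[0, -0.8, 0, 0, 0, 0], [0, -0.6, 0, 0, 0, 0], [0, 0, 0, 0, 0, 0], [0, 0, 0, 0, 0, 0], [0, 0, 0, 0, 0, 0]]]' --gripper 30 --newtons 23

```text
time: 20.05
ee_pos: [0.4731, 0.0113, 0.1306]
tcp_rot: [180.0, 0.1, -175.0]
wrist_force: [-2.9, 1.7, 12.5]
opening: 0.038
```

Call:
servo_tool --motion '[[[0, 0, 0, 0, 0, 0], [0, 0, 0, 0, 0, 0], [0, 0, 0, 0, 0, 0], [0, 0, 0, 0, 0, 0], [0, 0, 0, 0, 0, 0]]]'

```text
time: 20.55
ee_pos: [0.4731, 0.0113, 0.1306]
tcp_rot: [180.0, 0.1, -175.0]
wrist_force: [-3.3, 2.2, 11.6]
opening: 0.0377
```

```bash
python3 -c "
from look import *
look('s22',r=(215,170,130,125),f=4.6)"
```

```text
20.55 [0.4731 0.0113 0.1306] [ 1.7997e+02  1.1000e-01 -1.7503e+02] [-3.25  2.18 11.57] [-0.534  0.397 -0.147] 37.7
```

View pics/s22c.png

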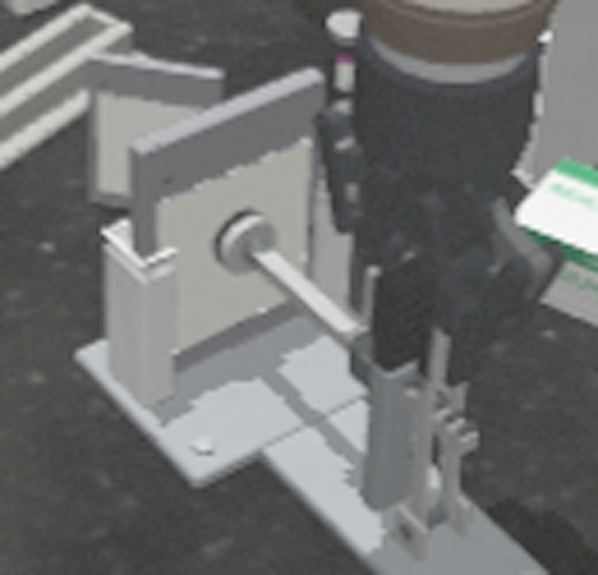

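Call:
servo_tool --motion '[[[0, 0, 0, 0, 0, 0], [0, 0, 0, 0, 0, 0], [0, 0, 0, 0, 0, 0], [0, 0, 0, 0, 0, 0], [0, 0, 0, 0, 0, 0]]]' --newtons 25

```text
time: 21.1
ee_pos: [0.4731, 0.0113, 0.1306]
tcp_rot: [180.0, 0.1, -175.0]
wrist_force: [-1.7, 2.3, 12.1]
opening: 0.0378
```

```bash
python3 -c "
from look import *
o=bot.get_obs();print(o['time'],o['ee_pos'],o['wrist_force'],o['opening'])
print(bot.job_done())"
```

```text
21.1 [0.47306195 0.01129467 0.13059022] [-1.7191899   2.26340302 12.06332018] 0.03780704179193969
the job is handed in; nothing more can be done
None
```

I lifted the larger plate out of its stand, slid it down into the clamp slot and let go of it. I then pumped the trigger: two full squeezes and a third that stopped on the plate. The job was handed in at 21.1 s with the trigger still held at a 25 N grip.

**Insertion:** The plate touched the slot's mouth on the way in, with about 2 N at the wrist. I shifted the arm by a few millimetres and it went down freely. It met the floor with the tool at 0.1407 m, where 0.1405 m was expected, and pressing 1 mm further raised the upward force to 10 N.

**Clamping:** The first two squeezes closed to about 34 mm over the grips. The last one stalled at 37.7–37.8 mm and stayed there, so the jaw is bearing on the plate. In the last picture the plate stands upright in the slot with the jaw against it.

**Not fully confirmed:**
- **Jaw force:** it can't be read directly. From your formula, the 25 N grip gives about 24 N on the plate, give or take a few newtons.
- **Upward wrist force:** about 12 N remained at hand-in, probably friction between the pads and the grips, and below the limits.
- **Camera offset:** the pictures put the clamp about 4–6 mm away from where contact showed it to be. I went by contact.
- **Other objects:** I did not make a separate final check of the bystanders. No contact with them showed.

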